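Fetch the setting block from behind two jars

TASK

The gauge is to be zeroed, and the white stepped setting block stands behind two jars. First stand both jars aside, upright, on the black rubber mat behind the fixture, then take the setting block to the dark steel zero plate and set it flat on the middle of it. Then put each jar back upright on the middle of the pad of its own colour, and leave the small steel gauge foot where it is.

Things in the scene. Friction and masses are not known exactly. Their poses are not given: they have to be found in the camera images.
- red_jar_centre (a point): Loose upright white jar with red lid and red label: a cylinder 48 mm in diameter, 135 mm tall (straight sides to about 105 mm up, lid 43 mm across), 150 to 310 g. Point at its centre, 67.5 mm above its underside; z is its axis, up. Starts on the red pad. Grip it from above about 90 mm above its underside, on the pads with the fingers in front and behind (the block is low).
- blue_jar_centre (a point): Loose upright white jar with a blue lid and blue label, otherwise as the red one; point at its centre, 67.5 mm above its underside; z is its axis, up. It starts on the blue pad.
- block_centre (a point): Loose white stepped setting block, 45 mm along its x, 52 mm along its y, 42 mm tall, 190 g. Point at its centre, 21 mm above its underside; z up. At +x its two y ends are lower (30 mm high at -y, 34 mm at +y). Stands on the 3 mm grey mat behind (farther from the robot than) the jars, about 10 mm from them; grip it low, across its y.
- foot_centre (a point): Small loose steel contact foot, a disc 25 mm in diameter with a stem, 13 mm tall, standing on the grey mat beside the setting block. Point at its centre, 6.5 mm above its underside. Not to be moved.
- red_pad: Fixed flat red round pad, 68 mm in diameter, 2 mm thick, lying on a 3 mm grey mat (so its top is 5 mm above the worktop); the red jar's own place. Origin at the centre of its underside, 3 mm above the worktop.
- blue_pad: Fixed flat blue round pad, the same size and height as the red one; the blue jar's own place. Origin at the centre of its underside.
- parking_mat: Fixed black rubber mat on the worktop, in the lane between the long fixture (135 mm tall, about 10 mm in front of it) and the stack of boards (380 mm tall, 45 mm or more behind it): 80 mm along x, 190 mm along y, 3 mm thick; origin at the centre of its underside. Both jars fit side by side along y, 45 mm either side of the middle; grip them there high up, fingers left and right.
- zero_plate: Fixed dark steel plate, 70 x 70 mm, 6 mm thick, with four small brass screws, lying on the worktop to the robot's left, nearer than the jars. Origin at the centre of its underside.
- thickness_gauge: Fixed digital thickness gauge on the left end of the fixture, an obstacle that reaches 430 mm above the worktop; origin under its stand, 122 mm above the worktop; its slim tall pod stands 50 mm to the left (+y) of the origin. Carry the jars round behind it, about 0.14 m farther from the robot, not over it.
Not all that is in view belongs to the job. Of the things that look like the blue_pad, the larger one is meant.

How it is judged (in metres and radians):
On the way, in this order (a step that is already met when the one before it is completed fails the run):
1. both jars stand on the black rubber mat, the setting block still where it was (x of red_jar_centre in the frame of parking_mat between -0.04 and 0.04 m and y of red_jar_centre in the frame of parking_mat between -0.095 and 0.095 m and z of each of red_jar_centre, blue_jar_centre in the frame of parking_mat below 0.0735 m and angle between each of red_jar_centre, blue_jar_centre's own z axis and vertical below 0.1 rad and x of blue_jar_centre in the frame of parking_mat between -0.04 and 0.04 m and y of blue_jar_centre in the frame of parking_mat between -0.095 and 0.095 m and distance of block_centre from where it was at the start of the episode below 0.02 m), for 0.2 s.
2. the setting block stands on the zero plate while both jars are still on the rubber mat (x of red_jar_centre in the frame of parking_mat between -0.04 and 0.04 m and y of red_jar_centre in the frame of parking_mat between -0.095 and 0.095 m and z of each of red_jar_centre, blue_jar_centre in the frame of parking_mat below 0.0735 m and angle between each of red_jar_centre, blue_jar_centre, block_centre's own z axis and vertical below 0.1 rad and x of blue_jar_centre in the frame of parking_mat between -0.04 and 0.04 m and y of blue_jar_centre in the frame of parking_mat between -0.095 and 0.095 m and horizontal distance between block_centre and zero_plate below 0.012 m and z of block_centre in the frame of zero_plate between 0.024 and 0.03 m), for 0.2 s.
3. both jars stand back on their own pads (horizontal distance between red_jar_centre and red_pad below 0.012 m and z of red_jar_centre in the frame of red_pad below 0.0725 m and angle between each of red_jar_centre, blue_jar_centre, block_centre's own z axis and vertical below 0.1 rad and horizontal distance between blue_jar_centre and blue_pad below 0.012 m and z of blue_jar_centre in the frame of blue_pad below 0.0725 m and horizontal distance between block_centre and zero_plate below 0.012 m and z of block_centre in the frame of zero_plate between 0.024 and 0.03 m), for 0.2 s.
At the end, for the whole second after the job is handed in: The setting block stands flat on the zero plate, its centre within 12 mm of the plate's; the red jar stands upright on the red pad and the blue jar on the blue pad, each within 12 mm of the pad's centre; the gauge foot is within 15 mm of where it was; all is released and at rest (all of step 3 and distance of foot_centre from where it was at the start of the episode below 0.015 m and linear speed of each of red_jar, blue_jar, setting_block below 0.02 m/s); the robot touches nothing.
It fails at once if the red jar is tipped by more than 35 degrees (angle between red_jar_centre's own z axis and vertical above 0.6 rad).
It fails at once if the blue jar is tipped by more than 35 degrees (angle between blue_jar_centre's own z axis and vertical above 0.6 rad).
It fails at once if the setting block is tipped by more than 35 degrees (angle between block_centre's own z axis and vertical above 0.6 rad).
It fails at once if the gauge foot is moved by more than 15 mm (distance of foot_centre from where it was at the start of the episode above 0.015 m).
It also fails if it takes over 144 s, if anything falls off the work surface, if the arm or the gripper's body presses on something with over 40 N, if the wrist force passes 120 N, or if a joint passes its speed limit or range.

ROBOT

A 6-joint arm with a two-finger parallel gripper is mounted at the origin on the work surface; the furniture and walls round the work are solid. World frame = base frame: x ahead of the robot, y to its left, z up, the work surface at z = 0. Lengths are in m, angles in degrees, forces in N, time in s.
With the tool pointing down it reaches from about 0.4 to 0.825 m from the base axis. Payload 7 kg.
Tool frame: the origin (TCP) lies on the centre line of the jaws, within the pads' length; the fingertips stand r.tip_reach ahead of it and the grasp point (between the pads) is the TCP (r.tip_reach is the distance from the TCP to the fingertips, in m); z points along the fingers, y is the line along which they close (so a half turn about z gives the same grasp; the last joint's range is limited). The gripper opens to 88 mm and grips with 3 to 60 N. Pads are 19 mm wide; open, the fingers measure 130 mm over their backs; the gripper's body (78 mm by 193 mm) begins 47 mm behind the grasp point.
Start: joints at [81.996, 20.546, 0.682, 0, -70.136, -16.507], TCP at [0.28, 0.614, 0.246] pointing down, gripper open.
Joint ranges: [-176.03, 176.03], [-82.01, 121.73], [-58.28, 71.71], [-173.87, 95.51], [-174.79, -0.11], [-173.66, 173.66]. Speed limits (degrees/s): [136.94, 136.94, 172.46, 180, 180, 180].

INTERFACE

Orientations are given as [roll, pitch, yaw] about the fixed x, y, z axes, in that order (R = Rz(yaw) Ry(pitch) Rx(roll)).
In Python, from plant import sensors, cams, r gives the robot as it stands.
- The arm moves only by the tool drive_tool, never from a script. Its argument "rows" is a list of rows, each an object of numbers: "fingers": the gripper's target within -1 to 1 (fully open at 1, half-way at 0, shut at -1); "x", "y", "z": the shift along the tool's x, y, z in m; "spin": the turn about the tool's z in rad. A call has 1 to 10 rows; each row is the pose to reach, as a shift and turn from the pose commanded when the call began, along the tool's axes at that moment; what a row does not reach only later rows make up. A row lasts 1/8 s, in which the tool goes at most 62.5 mm and 10.7 degrees, less where a joint would pass 70% of its speed; a pose out of reach is approached as far as the arm can. A call with a gripper value outside its range is refused whole. The fingers move at their own pace and stop on an object; "newtons" is the grip in N (left out, the last holds). Time passes only in rows, so rows that repeat a pose let the fingers close. It gives the time, the measured TCP pose, the force, the opening and the grip force at its end, in the units of the state.
- sensors.get_state(): the state, without advancing time (a new reading comes with each control period).
- cams.capture(name): name is "side" or "top"; returns a dict with "pixels" (384x512x3 uint8, red, green, blue), "intrinsics" (3x3 intrinsics, pixels), "k1" (the pictures are not rectified: a ray, as slopes to the right and down, at radius r is drawn at 1 + k1 r^2 times it, then the intrinsics apply), "eye" and "orientation" of the camera in the world. Camera axes: x right, y up, looking along -z (the intrinsics and any distortion apply to the point x, -y, -z); pixel columns grow to the right and rows downward; lengths in m; the calibration is good to about 2 mm. A picture is of the moment at which its call begins. There is no depth.
- r.close_job(): hands the job in; it is judged then, once.
The state is a dict: "time_s": time; "joints": joint angles; "qd": joint speeds; "joint_torque": joint torques, N m; "tcp_pos": TCP position; "eef_rot": TCP orientation; "contact_force": force on the tool from outside, world axes, zero at the start; "moment": the same for the moment, N m; "gripper_width": finger opening in m; "gripper_force": force on a finger pad.
Only numpy, scipy, OpenCV 4.12 (cv2) and the standard library are available. Lean on these libraries where they do the work, as an engineer would, in place of code of your own. Each camera call takes 0.05 s, during which the arm holds its last target. There are 200 camera calls.

## Working session

There is one attempt and no reset: what is moved stays moved. The work goes in short steps, Python scripts to look and compute and a tool call to move; the robot and the scene stay as the last step left them, time stands still between calls to the robot, and variables do not carry over. Pictures are saved under pics/ and viewed, at most 14 in all, crops included, and the job is handed in when it is done.

Besides the shell and the picture viewer there is one more tool, called after "Request:" as name([rows], argument=value, ...), one row to a line, values as JSON. drive_tool: Moves the arm, as the interface text tells. Its arguments: {"type":"object","properties":{"rows":{"type":"array"},"newtons":{"type":"number"}},"required":["rows"]}

```bash
mkdir -p pics; ls; python3 - <<'E'
from plant import sensors,cams,r
import cv2
for n in("side","top"):
    c=cams.capture(n);cv2.imwrite(f"pics/{n}0.png",cv2.resize(c["pixels"][...,::-1],(768,576)))
    print(n,c["intrinsics"],c["k1"],c["eye"],c["orientation"])
print(sensors.get_state(),r.tip_reach)
E
```

```text
pics
side [[430.13526058   0.         256.78551116]
 [  0.         430.13526058 185.20519065]
 [  0.           0.           1.        ]] 0.01101510238052926 [0.36511786 0.69685655 1.01064913] [  35.47214181    0.6511637  -177.7129498 ]
top [[467.73687006   0.         252.17896555]
 [  0.         467.73687006 190.53045961]
 [  0.           0.           1.        ]] -0.13155745187011597 [0.10986601 0.04197309 1.36995754] [ 13.51368298   0.37166856 -91.09696512]
{'time_s': 0.1, 'joints': array([ 8.19952019e+01,  2.05899315e+01,  6.39324413e-01, -1.56670191e-02,
       -7.01357466e+01, -1.65071205e+01]), 'qd': array([-0.0366469 , -0.10588453,  0.09323796, -0.05084888,  0.01166857,
       -0.10396271]), 'joint_torque': array([-1.45410228e-03, -5.84161592e+01,  2.93751240e+01,  7.01555595e+00,
        1.01350559e-02, -4.59018577e-05]), 'tcp_pos': array([0.27990886, 0.6137895 , 0.2446958 ]), 'eef_rot': array([ 1.79913020e+02, -1.04164485e-02, -2.45172453e+01]), 'contact_force': array([-0.97280938, -0.54641729, -1.05983718]), 'moment': array([-0.03174472, -0.01547774,  0.06328803]), 'gripper_force': 0.0, 'gripper_width': 0.08748953015919012} 0.019
```

View pics/side0.png

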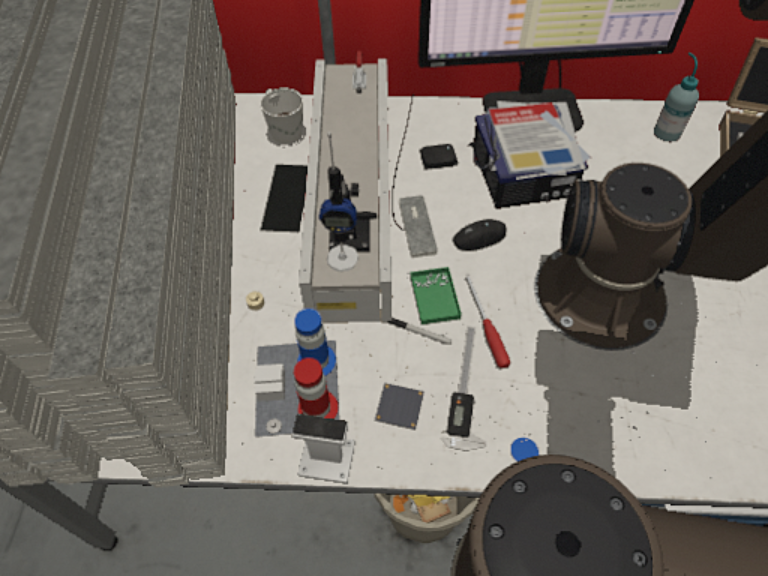

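View pics/top0.png

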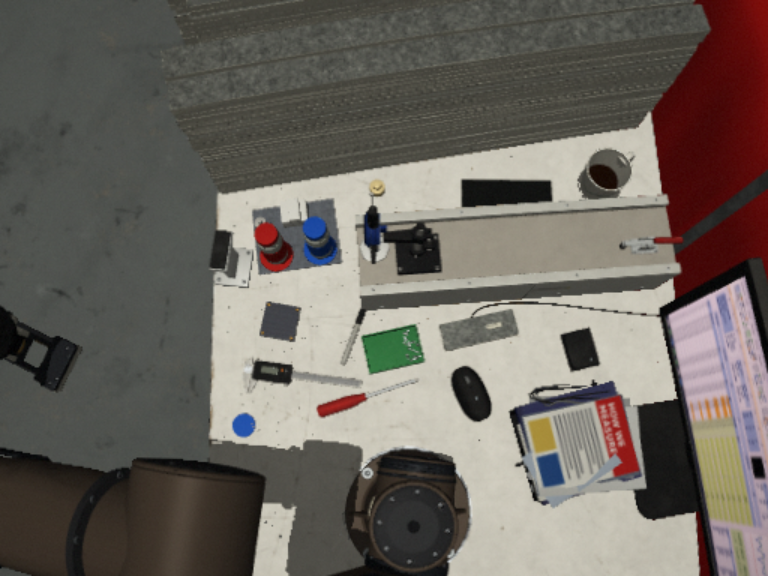

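The pictures show the jars on the grey mat: in top, red at (268,240) and blue at (318,235). The block is behind them at (297,210), the mat at (506,190) and the plate at (281,321). There are two blue discs in top: one under the blue jar at (322,252), and a smaller lone one at (243,425). The one under the jar is the larger and is the jar's own place. I'll confirm this in a crop.

```bash
cat > h.py <<'E'
import numpy as np,cv2
from scipy.spatial.transform import Rotation as R
from plant import sensors,cams,r
class Cam:
    def __init__(s,n):
        c=cams.capture(n);s.n=n;s.im=c["pixels"][...,::-1].copy();s.K=np.array(c["intrinsics"]);s.k=np.array([c["k1"],0,0,0,0.]);s.e=np.array(c["eye"])
        s.R=R.from_euler('xyz',c["orientation"],degrees=True).as_matrix()@np.diag([1,-1,-1])
    def ray(s,p):
        u=cv2.undistortPointsIter(np.array(p,float).reshape(-1,1,2),s.K,s.k,None,None,(3,50,1e-9)).reshape(-1,2)
        return np.c_[u,np.ones(len(u))]@s.R.T
    def at(s,p,z):
        d=s.ray(p);return s.e+d*((z-s.e[2])/d[:,2])[:,None]
    def px(s,P):
        P=np.array(P,float).reshape(-1,3);return cv2.projectPoints(P,cv2.Rodrigues(s.R.T)[0],-s.R.T@s.e,s.K,s.k)[0].reshape(-1,2)
    def hsv(s):return cv2.cvtColor(s.im,cv2.COLOR_BGR2HSV)
def blobs(m,amin=15):
    n,l,st,ce=cv2.connectedComponentsWithStats(m.astype(np.uint8))
    return [(st[i],ce[i],l==i) for i in range(1,n) if st[i][4]>=amin]
E
python3 - <<'E'
from h import *
T,S=Cam("top"),Cam("side")
for c in(T,S):
    h=c.hsv()
    for nm,m in(("red",((h[...,0]<8)|(h[...,0]>172))&(h[...,1]>150)&(h[...,2]>60)),("blue",(abs(h[...,0].astype(int)-110)<12)&(h[...,1]>150)&(h[...,2]>60))):
        for st,ce,l in blobs(m):
            print(c.n,nm,st,ce.round(1),c.at(ce,.005).round(3)[0])
# crops
a=cv2.resize(T.im[120:300,130:390],None,fx=3,fy=3,interpolation=cv2.INTER_CUBIC);cv2.imwrite("pics/tc.png",a)
a=cv2.resize(S.im[190:330,140:340],None,fx=4,fy=4,interpolation=cv2.INTER_CUBIC);cv2.imwrite("pics/sc.png",a)
E
```

```text
top red [ 435    0   77  162 8661] [476.6  76.9] [ 0.811 -0.708  0.005]
top red [ 449  126   63   73 2135] [483.6 163.6] [ 0.51  -0.685  0.005]
top red [170 148  15  16 178] [176.8 155.7] [0.553 0.274 0.005]
top red [173 167  22  14 119] [183.2 175.1] [0.49  0.253 0.005]
top red [212 262  32  16 226] [226.4 269.3] [0.205 0.124 0.005]
top red [397 264  29  54 527] [413.6 291.4] [ 0.127 -0.419  0.005]
top red [464 342   9  42 156] [467.5 366.7] [-0.097 -0.566  0.005]
top blue [202 144  15  16 184] [209.1 151.5] [0.564 0.174 0.005]
top blue [244 148   9  14  69] [247.5 155.4] [0.549 0.057 0.005]
top blue [203 162  22  15 113] [211.9 170.5] [0.503 0.166 0.005]
top blue [155 276  15  15 170] [161.9 283.1] [0.168 0.311 0.005]
top blue [359 303  17  21 246] [366.6 313.2] [ 0.07  -0.276  0.005]
side red [ 142    0   74   63 3852] [180.   28.4] [ 0.733 -0.756  0.005]
side red [ 220    0  127   65 4190] [272.  34.] [ 0.375 -0.73   0.005]
side red [ 374    0  138   67 4806] [449.3  39.3] [-0.288 -0.711  0.005]
side red [362  40  11  20 162] [367.9  50.1] [ 0.022 -0.641  0.005]
side red [327  68  45  14 168] [350.8  73.2] [ 0.095 -0.511  0.005]
side red [322 213  18  32 251] [330.4 229.5] [0.203 0.12  0.005]
side red [196 239  19  19 284] [205.1 247.8] [0.532 0.186 0.005]
side red [199 260  26  19 281] [212.8 270.1] [0.505 0.247 0.005]
side blue [363 100  15   8  31] [369.  102.6] [ 0.048 -0.366  0.005]
side blue [213 133  24  14 121] [225.8 138.5] [ 0.509 -0.194  0.005]
side blue [197 206  17  17 232] [205.  214.3] [0.543 0.084 0.005]
side blue [199 228  25  22 215] [213.3 237.1] [0.513 0.153 0.005]
side blue [341 292  18  15 195] [348.8 299.1] [0.17  0.311 0.005]
```

View pics/tc.png

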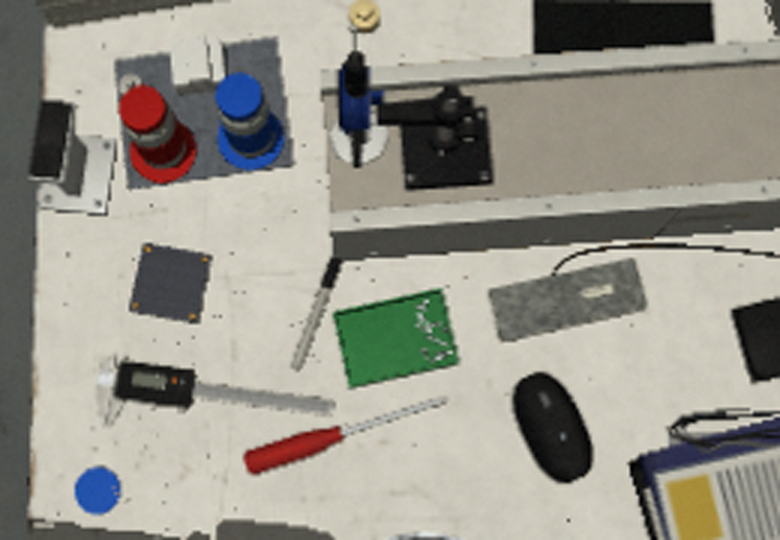

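View pics/sc.png

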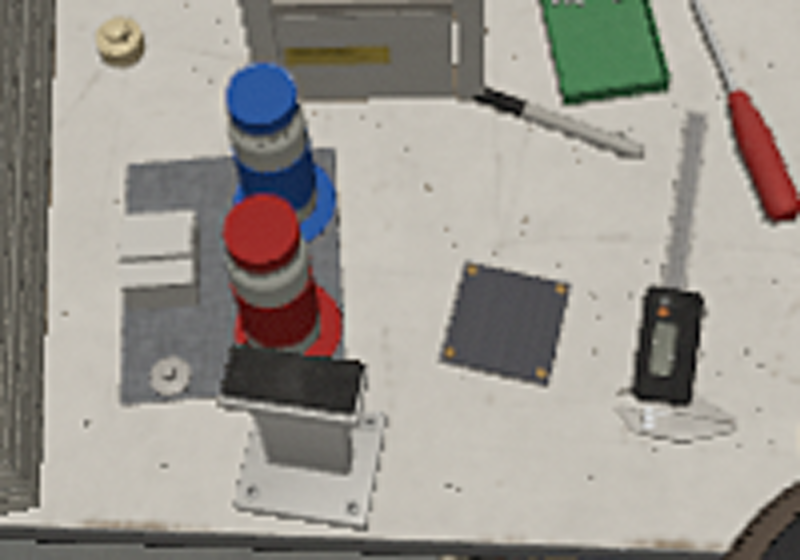

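The crop confirms that the pad under the blue jar is clearly larger (about 68 px across, against 46 px for the stray disc). The block sits at side crop (155,255), with the foot beside it at (170,376). A black-topped bracket stands just left of the red jar at (300,430).

```bash
cat >> h.py <<'E'
from scipy.optimize import least_squares
def circ(c,m,z,rad):
    k,_=cv2.findContours(m.astype(np.uint8),cv2.RETR_EXTERNAL,cv2.CHAIN_APPROX_NONE)
    p=max(k,key=len).reshape(-1,2);P=c.at(p,z)[:,:2];s=np.linalg.norm(c.at(p+[1,0],z)[:,:2]-P,axis=1).mean()
    f=lambda q:np.hypot(*(P-q).T)-(rad-s/2)
    best=None
    for d in np.random.default_rng(0).normal(0,.012,(40,2)):
        o=least_squares(f,P.mean(0)+d,loss='cauchy',f_scale=.0015)
        if best is None or o.cost<best.cost:best=o
    return best.x.round(4),int((abs(f(best.x))<.002).sum()),len(P)
def masks(c):
    h=c.hsv();H=h[...,0].astype(int)
    return dict(red=((H<8)|(H>172))&(h[...,1]>150)&(h[...,2]>60),blue=(abs(H-110)<12)&(h[...,1]>150)&(h[...,2]>60))
def near(c,m,P,rad):
    u=c.px(P)[0];g=np.indices(m.shape);return m&(np.hypot(g[1]-u[0],g[0]-u[1])<rad)
E
python3 - <<'E'
from h import *
T,S=Cam("top"),Cam("side")
for c in(T,S):
    M=masks(c)
    for n,lid,pad in(("red",(.475,.24,.14),(.485,.25,.005)),("blue",(.49,.155,.14),(.50,.16,.005))):
        bl=blobs(M[n]);pick=lambda P:min(bl,key=lambda b:np.hypot(*(b[1]-c.px(P)[0])))
        b=pick(lid);print(c.n,n,"lid",c.at(b[1],.135)[0,:2].round(3),circ(c,b[2],.14,.0215))
        b=pick(pad);print("   pad",b[1].round(),b[0][4],circ(c,b[2],.005,.034))
    g=c.hsv()[...,2]
    for st,ce,l in blobs(g<75,60):
        P=c.at(ce,.003)[0]
        if 0.2<P[0]<.8 and -.4<P[1]<.5:
            k=cv2.findContours(l.astype(np.uint8),0,1)[0][0];q=cv2.approxPolyDP(k,3,True).reshape(-1,2)
            z=.006 if P[1]>.15 else .003
            rc=cv2.minAreaRect((c.at(k.reshape(-1,2),z)[:,:2]*1000).astype(np.float32))
            print("dark",ce.round(),st[4],P.round(3),np.round(rc[0],1),np.round(rc[1],1),round(rc[2],1));
            if len(q)<8:print(c.at(q,z)[:,:2].round(3).tolist())
E
```

```text
top red lid [0.454 0.233] (array([0.4589, 0.2297]), 17, 61)
   pad [183. 175.] 118 (array([0.5078, 0.2517]), 36, 61)
top blue lid [0.466 0.155] (array([0.47  , 0.1495]), 18, 62)
   pad [212. 171.] 110 (array([0.5203, 0.1619]), 31, 62)
dark [388. 134.] 22444 [ 0.613 -0.385  0.003] [ 413.6 -261.4] [1239.  1275.7] 12.8
dark [266.  94.] 115 [ 0.755 -0.005  0.003] [759.3  -4. ] [ 25.7 116.5] 9.2
[[0.759, -0.063], [0.753, -0.021], [0.774, -0.016], [0.75, -0.009], [0.771, -0.003], [0.747, 0.011], [0.741, 0.052]]
dark [158. 100.] 224 [0.742 0.338 0.003] [739.7 325.2] [ 30.  193.4] 8.4
dark [238.  97.] 64 [0.746 0.084 0.003] [744.7  90.9] [23.9 67.4] 4.3
dark [335. 128.] 925 [ 0.635 -0.219  0.003] [ 632.4 -226. ] [187.7  56.6] 89.1
[[0.662, -0.135], [0.606, -0.132], [0.616, -0.318], [0.656, -0.318]]
dark [248. 153.] 248 [0.558 0.055 0.003] [548.7  55.7] [ 69.  105.2] 58.3
[[0.609, 0.057], [0.567, 0.083], [0.487, 0.053], [0.56, 0.049], [0.569, 0.003], [0.566, 0.037]]
dark [276. 166.] 943 [ 0.515 -0.031  0.003] [517.8 -22.9] [109.8 121.4] 3.0
dark [146. 166.] 276 [0.523 0.369 0.003] [522.4 368.
[... 2273 characters left out ...]
6.] 507 [ 0.22  -0.132  0.003] [ 219.9 -134.4] [112.8  64.9] 24.1
[[0.169, -0.159], [0.196, -0.175], [0.23, -0.166], [0.273, -0.117], [0.256, -0.095], [0.181, -0.12]]
dark [307. 276.] 319 [0.269 0.254 0.003] [269.9 254.4] [75.9 36. ] 81.4
[[0.281, 0.218], [0.292, 0.287], [0.258, 0.291], [0.248, 0.225]]
dark [213. 284.] 438 [0.502 0.284 0.003] [502.5 284.5] [33.6 84.1] 83.2
[[0.543, 0.267], [0.542, 0.296], [0.462, 0.304], [0.462, 0.273]]
dark [266. 341.] 1150 [0.368 0.415 0.003] [427.5 437.4] [548.5 164.6] 6.4
dark [277. 355.] 363 [0.34  0.446 0.003] [343.4 443.9] [ 40.6 112.3] 78.2
[[0.394, 0.413], [0.371, 0.443], [0.377, 0.452], [0.35, 0.463], [0.304, 0.457], [0.286, 0.442], [0.339, 0.444]]
```

```bash
python3 - <<'E'
from h import *
T,S=Cam("top"),Cam("side")
def tri(a,b):
    d1,d2=T.ray([a])[0],S.ray([b])[0]
    t=np.linalg.lstsq(np.c_[d1,-d2],S.e-T.e,rcond=None)[0];p,q=T.e+d1*t[0],S.e+d2*t[1]
    return ((p+q)/2).round(3),round(np.linalg.norm(p-q),3)
s=2/3
for n,a,b in(("red lid",(176.8,155.7),(205.1,247.8)),("blue lid",(209.1,151.5),(205,214.3)),("bracket top",(146,166),(213,284)),
 ("pod tip",(371*s,202*s),(331*s,137*s)),("disc gauge",(373*s,250*s),(343*s,257*s)),("black knob",(417*s,231*s),(336*s,173*s)),
 ("fixt corner front left",(360*s,287*s),(386*s,293*s)),("fix back left",(356*s,215*s),(306*s,278*s)),("brass",(377*s,185*s),(255*s,298*s)),("fix back right",(668*s,196*s),(318*s,62*s)),("cup",(605*s,155*s),(282*s,95*s))):
    print(n,*tri(a,b))
# block: side crop corners, z .045
f=lambda l:np.array(l)/4+[140,190]
print("block top side",S.at(f([(120,213),(193,210),(193,260),(120,262),(196,285),(122,292),(196,303),(122,303)]),.045)[:,:2].round(3).tolist())
g=lambda l:np.array(l)/3+[130,120]
print("block top cam",T.at(g([(172,42),(203,38),(208,80),(176,85),(219,40),(226,77)]),.045)[:,:2].round(3).tolist())
print("foot",S.at(f([(170,372)]),.016).round(3),T.at(g([(131,82)]),.01).round(3))
print("greymat",S.at(f([(127,165),(335,150),(121,403)]),.003).round(3).tolist())
print("stack front",S.at(np.array([(232,95),(230,300),(225,475)])*s,.0).round(3).tolist())
print("zero corners",S.at(f([(465,262),(569,290),(549,384),(441,362)]),.006)[:,:2].mean(0).round(4))
E
```

```text
red lid [0.51  0.252 0.136] 0.0
blue lid [0.521 0.162 0.134] 0.001
bracket top [0.483 0.337 0.135] 0.001
pod tip [0.466 0.051 0.42 ] 0.008
disc gauge [0.469 0.052 0.16 ] 0.004
black knob [ 0.472 -0.023  0.276] 0.016
fixt corner front left [0.405 0.08  0.104] 0.015
fix back left [0.535 0.084 0.145] 0.009
brass [0.646 0.043 0.018] 0.004
fix back right [ 0.574 -0.518  0.123] 0.003
cup [ 0.645 -0.395  0.136] 0.022
block top side [[0.615, 0.196], [0.569, 0.192], [0.565, 0.227], [0.61, 0.23], [0.561, 0.244], [0.605, 0.25], [0.559, 0.256], [0.604, 0.257]]
block top cam [[0.608, 0.237], [0.611, 0.205], [0.567, 0.2], [0.562, 0.232], [0.609, 0.189], [0.569, 0.182]]
foot [[0.575 0.288 0.016]] [[0.579 0.283 0.01 ]]
greymat [[0.627, 0.138, 0.003], [0.488, 0.122, 0.003], [0.605, 0.304, 0.003]]
stack front [[0.797, -0.552, 0.0], [0.695, 0.038, 0.0], [0.643, 0.368, 0.0]]
zero corners [0.3702 0.2451]
```

The jars are centred on their pads: red at (0.509, 0.2515) and blue at (0.520, 0.162). The block is near (0.588, 0.220), the foot near (0.577, 0.286), the plate near (0.371, 0.243) and the parking mat near (0.622, -0.226). Next comes a helper to convert world targets into tool shifts.

```bash
cat > go.py <<'E'
import sys;from h import *
# args: x,y,z,yaw ... successive world targets -> shifts from the present pose
s=sensors.get_state();M=R.from_euler('xyz',s["eef_rot"],degrees=True).as_matrix()
for a in sys.argv[1:]:
    v=list(map(float,a.split(',')));d=M.T@(np.array(v[:3])-s["tcp_pos"]);dy=(v[3]-s["eef_rot"][2]+180)%360-180
    print(a,"->",d.round(3),"spin",round(-np.radians(dy),3))
E
python3 go.py .509,.2515,.246,-90 .509,.2515,.097,-90
```

```text
.509,.2515,.246,-90 -> [ 0.359  0.235 -0.001] spin 1.143
.509,.2515,.097,-90 -> [0.359 0.235 0.148] spin 1.143
```

Request:
drive_tool([
  {"x": 0.05, "y": 0.033, "z": -0.02, "spin": 0.16, "fingers": 1},
  {"x": 0.1, "y": 0.066, "z": -0.02, "spin": 0.32, "fingers": 1},
  {"x": 0.15, "y": 0.1, "z": -0.02, "spin": 0.48, "fingers": 1},
  {"x": 0.2, "y": 0.132, "z": -0.02, "spin": 0.64, "fingers": 1},
  {"x": 0.25, "y": 0.165, "z": -0.02, "spin": 0.8, "fingers": 1},
  {"x": 0.3, "y": 0.198, "z": -0.01, "spin": 0.96, "fingers": 1},
  {"x": 0.335, "y": 0.22, "z": -0.01, "spin": 1.1, "fingers": 1},
  {"x": 0.355, "y": 0.233, "z": 0, "spin": 1.143, "fingers": 1},
  {"x": 0.359, "y": 0.235, "z": 0, "spin": 1.143, "fingers": 1},
  {"x": 0.359, "y": 0.235, "z": 0, "spin": 1.143, "fingers": 1},
])

```text
time_s: 1.65
tcp_pos: [0.5093, 0.2515, 0.2458]
eef_rot: [-180.0, 0.0, -90.0]
contact_force: [0.0, -0.4, 0.4]
gripper_width: 0.0873
gripper_force: 0.0
```

```bash
python3 go.py .509,.2515,.099,-90;python3 -c "
from h import *
cv2.imwrite('pics/s1.png',cv2.resize(Cam('side').im[100:340,90:390],None,fx=2.5,fy=2.5))"
```

```text
.509,.2515,.099,-90 -> [0.    0.    0.147] spin 0.0
```

View pics/s1.png

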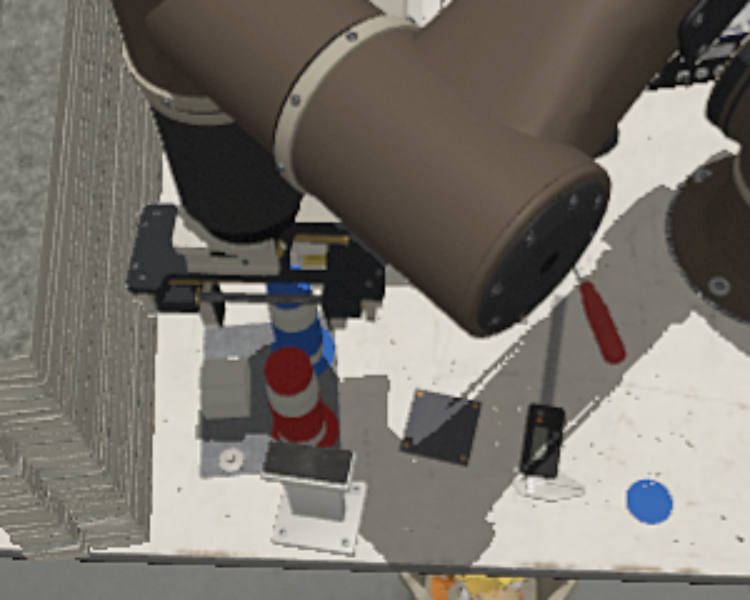

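The gripper hangs above the red jar, with the fingers at (212,300) and (328,305) in front of and behind it. The plate, foot and bracket are untouched. Now descend and grip.

Request:
drive_tool([
  {"z": 0.03, "fingers": 1},
  {"z": 0.07, "fingers": 1},
  {"z": 0.11, "fingers": 1},
  {"z": 0.135, "fingers": 1},
  {"z": 0.147, "fingers": 1},
  {"z": 0.147, "fingers": -1},
  {"z": 0.147, "fingers": -1},
  {"z": 0.147, "fingers": -1},
  {"z": 0.147, "fingers": -1},
  {"z": 0.147, "fingers": -1},
], newtons=20)

```text
invalid input
```

Request:
drive_tool([
  {"x": 0, "y": 0, "z": 0.03, "spin": 0, "fingers": 1},
  {"x": 0, "y": 0, "z": 0.07, "spin": 0, "fingers": 1},
  {"x": 0, "y": 0, "z": 0.11, "spin": 0, "fingers": 1},
  {"x": 0, "y": 0, "z": 0.135, "spin": 0, "fingers": 1},
  {"x": 0, "y": 0, "z": 0.147, "spin": 0, "fingers": 1},
  {"x": 0, "y": 0, "z": 0.147, "spin": 0, "fingers": -1},
  {"x": 0, "y": 0, "z": 0.147, "spin": 0, "fingers": -1},
  {"x": 0, "y": 0, "z": 0.147, "spin": 0, "fingers": -1},
  {"x": 0, "y": 0, "z": 0.147, "spin": 0, "fingers": -1},
  {"x": 0, "y": 0, "z": 0.147, "spin": 0, "fingers": -1},
], newtons=20)

```text
time_s: 2.95
tcp_pos: [0.5095, 0.2515, 0.0991]
eef_rot: [-180.0, 0.0, -90.0]
contact_force: [-0.4, -1.5, 1.8]
gripper_width: 0.0473
gripper_force: 20.0
```

Request:
drive_tool([
  {"x": 0, "y": 0, "z": -0.015, "spin": 0, "fingers": -1},
  {"x": 0, "y": 0, "z": -0.045, "spin": 0, "fingers": -1},
  {"x": 0, "y": 0, "z": -0.08, "spin": 0, "fingers": -1},
  {"x": 0, "y": 0, "z": -0.12, "spin": 0, "fingers": -1},
  {"x": 0, "y": 0, "z": -0.16, "spin": 0.05, "fingers": -1},
  {"x": 0, "y": 0, "z": -0.2, "spin": 0.15, "fingers": -1},
  {"x": 0, "y": 0, "z": -0.23, "spin": 0.3, "fingers": -1},
  {"x": 0, "y": 0, "z": -0.24, "spin": 0.45, "fingers": -1},
  {"x": 0, "y": 0, "z": -0.24, "spin": 0.6, "fingers": -1},
  {"x": 0, "y": 0, "z": -0.24, "spin": 0.75, "fingers": -1},
], newtons=25)

```text
time_s: 4.2
tcp_pos: [0.5088, 0.2511, 0.3395]
eef_rot: [180.0, 0.0, -133.3]
contact_force: [0.1, 0.3, -1.6]
gripper_width: 0.0476
gripper_force: 25.0
```

Request:
drive_tool([
  {"x": 0, "y": 0, "z": 0, "spin": 0.15, "fingers": -1},
  {"x": 0, "y": 0, "z": 0, "spin": 0.3, "fingers": -1},
  {"x": 0, "y": 0, "z": 0, "spin": 0.45, "fingers": -1},
  {"x": 0, "y": 0, "z": 0, "spin": 0.6, "fingers": -1},
  {"x": 0, "y": 0, "z": 0, "spin": 0.75, "fingers": -1},
  {"x": 0, "y": 0, "z": 0, "spin": 0.82, "fingers": -1},
  {"x": 0, "y": 0, "z": 0, "spin": 0.82, "fingers": -1},
])

```text
time_s: 5.08
tcp_pos: [0.5089, 0.2511, 0.3392]
eef_rot: [180.0, 0.0, -179.9]
contact_force: [-0.5, -0.4, -1.3]
gripper_width: 0.0471
gripper_force: 25.0
```

```bash
python3 go.py .61,.19,.34,180 .615,.05,.34,180 .621,-.271,.34,178 .621,-.271,.097,178; python3 -c "
from h import *
cv2.imwrite('pics/t2.png',cv2.resize(Cam('top').im,(768,576)))"
```

```text
.61,.19,.34,180 -> [-0.101 -0.061 -0.001] spin 0.001
.615,.05,.34,180 -> [-0.106 -0.201 -0.001] spin 0.001
.621,-.271,.34,178 -> [-0.111 -0.522 -0.001] spin 0.036
.621,-.271,.097,178 -> [-0.111 -0.522  0.242] spin 0.036
```

View pics/t2.png

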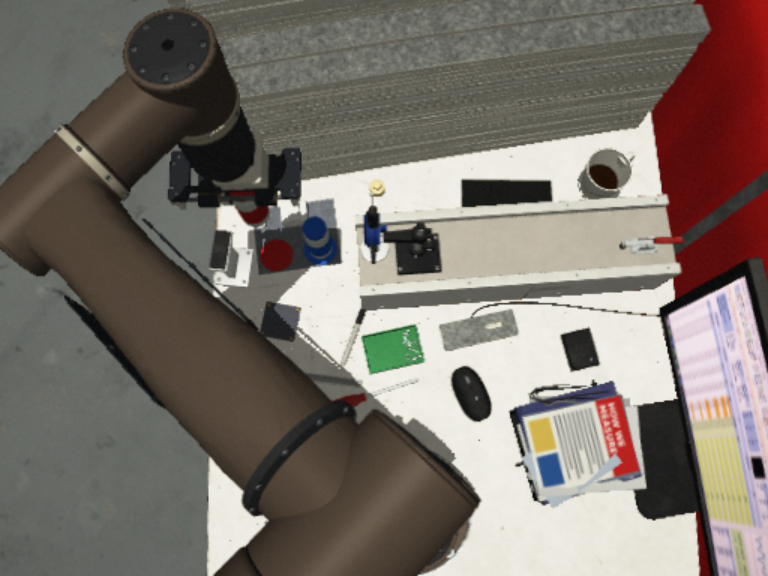

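The jar hangs at (255,215), the red pad at (277,255) is bare, and the blue jar is still in place. The way behind the gauge is free, so I carry the jar back and across.

Request:
drive_tool([
  {"x": -0.015, "y": -0.01, "z": 0, "spin": 0, "fingers": -1},
  {"x": -0.04, "y": -0.025, "z": 0, "spin": 0, "fingers": -1},
  {"x": -0.07, "y": -0.042, "z": 0, "spin": 0, "fingers": -1},
  {"x": -0.095, "y": -0.06, "z": 0, "spin": 0, "fingers": -1},
  {"x": -0.104, "y": -0.085, "z": 0, "spin": 0, "fingers": -1},
  {"x": -0.106, "y": -0.115, "z": 0, "spin": 0, "fingers": -1},
  {"x": -0.106, "y": -0.15, "z": 0, "spin": 0, "fingers": -1},
  {"x": -0.106, "y": -0.185, "z": 0, "spin": 0, "fingers": -1},
  {"x": -0.106, "y": -0.22, "z": 0, "spin": 0, "fingers": -1},
  {"x": -0.106, "y": -0.255, "z": 0, "spin": 0, "fingers": -1},
])

```text
time_s: 6.38
tcp_pos: [0.6156, -0.0055, 0.3386]
eef_rot: [-180.0, -0.0, -179.9]
contact_force: [-0.3, 0.2, -2.1]
gripper_width: 0.0469
gripper_force: 25.0
```

Request:
drive_tool([
  {"x": 0, "y": -0.035, "z": 0, "spin": 0, "fingers": -1},
  {"x": 0, "y": -0.07, "z": 0, "spin": 0, "fingers": -1},
  {"x": -0.001, "y": -0.105, "z": 0, "spin": 0, "fingers": -1},
  {"x": -0.002, "y": -0.14, "z": 0, "spin": 0, "fingers": -1},
  {"x": -0.003, "y": -0.175, "z": 0, "spin": 0, "fingers": -1},
  {"x": -0.004, "y": -0.21, "z": 0, "spin": 0, "fingers": -1},
  {"x": -0.005, "y": -0.24, "z": 0, "spin": 0.02, "fingers": -1},
  {"x": -0.005, "y": -0.26, "z": 0, "spin": 0.035, "fingers": -1},
  {"x": -0.005, "y": -0.267, "z": 0, "spin": 0.035, "fingers": -1},
  {"x": -0.005, "y": -0.267, "z": 0, "spin": 0.035, "fingers": -1},
])

```text
time_s: 7.62
tcp_pos: [0.6206, -0.2707, 0.3384]
eef_rot: [180.0, -0.0, 178.0]
contact_force: [-0.5, 0.1, -2.0]
gripper_width: 0.0472
gripper_force: 25.0
```

```bash
python3 go.py  .621,-.271,.097,178; python3 -c "
from h import *
cv2.imwrite('pics/t3.png',cv2.resize(Cam('top').im,(768,576)))"
```

```text
.621,-.271,.097,178 -> [-0.    -0.     0.241] spin 0.001
```

View pics/t3.png

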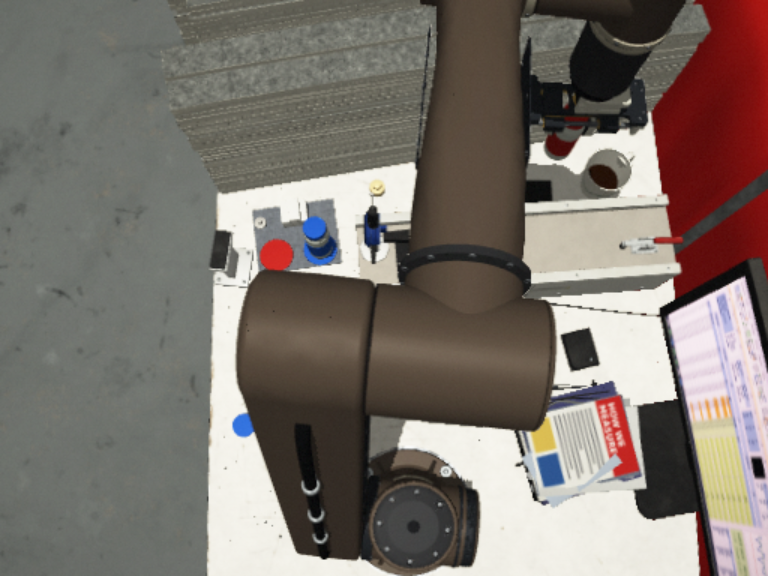

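The red jar hangs over the mat's right half at (562,145), and the cup is near it at (605,172). I'll check the cup's clearance before lowering.

```bash
python3 - <<'E'
import cv2
from h import *
T,S=Cam("top"),Cam("side")
def tri(a,b):
    d1,d2=T.ray([a])[0],S.ray([b])[0]
    t=np.linalg.lstsq(np.c_[d1,-d2],S.e-T.e,rcond=None)[0];p,q=T.e+d1*t[0],S.e+d2*t[1];return ((p+q)/2).round(3),round(np.linalg.norm(p-q),3)
s=2/3
for a,b in (((607*s,170*s),(282*s,100*s)),((605*s,172*s),(282*s,104*s))):print(tri(a,b))
for z in(.08,.1,.12):print(z,T.at([(583*s,173*s),(629*s,170*s)],z).round(3).tolist(),S.at([(262*s,100*s),(302*s,103*s),(282*s,112*s)],z).round(3).tolist())
E
```

```text
(array([ 0.641, -0.41 ,  0.104]), np.float64(0.003))
(array([ 0.641, -0.409,  0.093]), np.float64(0.004))
0.08 [[0.643, -0.368, 0.08], [0.649, -0.464, 0.08]] [[0.693, -0.438, 0.08], [0.604, -0.431, 0.08], [0.644, -0.4, 0.08]]
0.1 [[0.635, -0.362, 0.1], [0.64, -0.456, 0.1]] [[0.686, -0.414, 0.1], [0.599, -0.407, 0.1], [0.638, -0.376, 0.1]]
0.12 [[0.626, -0.355, 0.12], [0.632, -0.448, 0.12]] [[0.679, -0.39, 0.12], [0.593, -0.382, 0.12], [0.632, -0.353, 0.12]]
```

The cup rim is at about 0.10 m and the gripper body stays above 0.14 m, so it is safe to lower.

Request:
drive_tool([
  {"x": 0, "y": 0, "z": 0.02, "spin": 0, "fingers": -1},
  {"x": 0, "y": 0, "z": 0.05, "spin": 0, "fingers": -1},
  {"x": 0, "y": 0, "z": 0.09, "spin": 0, "fingers": -1},
  {"x": 0, "y": 0, "z": 0.13, "spin": 0, "fingers": -1},
  {"x": 0, "y": 0, "z": 0.165, "spin": 0, "fingers": -1},
  {"x": 0, "y": 0, "z": 0.195, "spin": 0, "fingers": -1},
  {"x": 0, "y": 0, "z": 0.22, "spin": 0, "fingers": -1},
  {"x": 0, "y": 0, "z": 0.232, "spin": 0, "fingers": -1},
  {"x": 0, "y": 0, "z": 0.238, "spin": 0, "fingers": -1},
  {"x": 0, "y": 0, "z": 0.24, "spin": 0, "fingers": -1},
])

```text
time_s: 9.02
tcp_pos: [0.6211, -0.2704, 0.0992]
eef_rot: [-180.0, 0.1, 178.1]
contact_force: [0.4, 0.1, -2.3]
gripper_width: 0.0471
gripper_force: 25.0
```

Request:
drive_tool([
  {"x": 0, "y": 0, "z": 0.001, "spin": 0, "fingers": -1},
  {"x": 0, "y": 0, "z": 0.002, "spin": 0, "fingers": -1},
  {"x": 0, "y": 0, "z": 0.002, "spin": 0, "fingers": -1},
])

```text
time_s: 9.4
tcp_pos: [0.6209, -0.2707, 0.0971]
eef_rot: [-180.0, 0.1, 178.0]
contact_force: [-0.2, 0.5, -1.2]
gripper_width: 0.0474
gripper_force: 25.0
```

Request:
drive_tool([
  {"x": 0, "y": 0, "z": 0.0005, "spin": 0, "fingers": 0.5},
  {"x": 0, "y": 0, "z": 0.0005, "spin": 0, "fingers": 0.5},
  {"x": 0, "y": 0, "z": 0.0005, "spin": 0, "fingers": 0.5},
  {"x": 0, "y": 0, "z": 0.0005, "spin": 0, "fingers": 0.5},
  {"x": 0, "y": 0, "z": -0.01, "spin": 0, "fingers": 0.5},
  {"x": 0, "y": 0, "z": -0.04, "spin": 0, "fingers": 0.5},
  {"x": 0, "y": 0, "z": -0.09, "spin": 0, "fingers": 0.5},
  {"x": 0, "y": 0, "z": -0.15, "spin": 0, "fingers": 0.5},
  {"x": 0, "y": 0, "z": -0.2, "spin": 0, "fingers": 0.5},
  {"x": 0, "y": 0, "z": -0.24, "spin": 0, "fingers": 0.5},
])

```text
time_s: 10.65
tcp_pos: [0.6206, -0.2707, 0.3404]
eef_rot: [-180.0, 0.2, 178.0]
contact_force: [0.6, -0.1, -0.9]
gripper_width: 0.0657
gripper_force: 0.0
```

```bash
python3 go.py .615,.17,.34,180 .521,.164,.34,-135 .521,.1635,.34,-90; python3 -c "
from h import *
c=Cam('side');print(c.px([.621,-.271,.14]));cv2.imwrite('pics/s4.png',cv2.resize(c.im,(768,576)))"
```

```text
.615,.17,.34,180 -> [0.021 0.44  0.   ] spin -0.034
.521,.164,.34,-135 -> [ 0.114  0.431 -0.   ] spin -0.82
.521,.1635,.34,-90 -> [ 0.114  0.431 -0.   ] spin -1.605
[[187.01513569  87.77566478]]
```

View pics/s4.png

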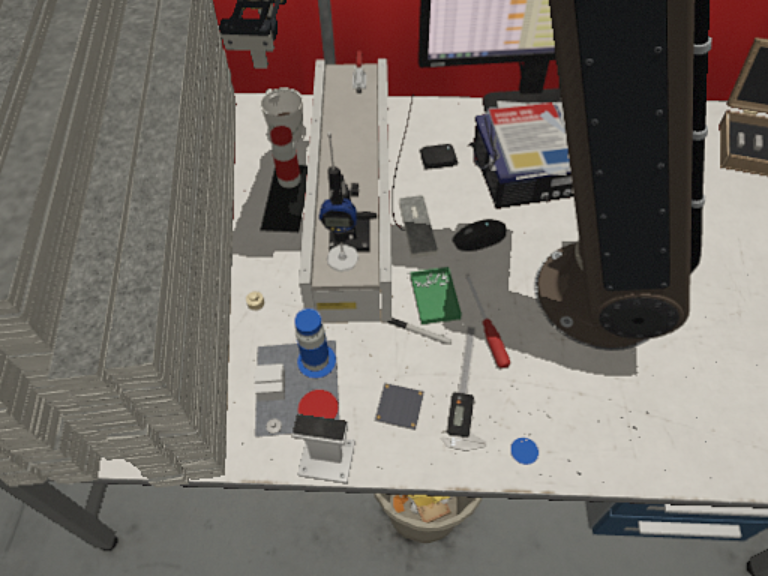

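The red jar stands upright on the black mat at (285,160) and the block has not moved. Now I go back for the blue jar.

Request:
drive_tool([
  {"x": 0.005, "y": 0.03, "z": 0, "spin": 0, "fingers": 1},
  {"x": 0.008, "y": 0.075, "z": 0, "spin": 0, "fingers": 1},
  {"x": 0.011, "y": 0.125, "z": 0, "spin": 0, "fingers": 1},
  {"x": 0.014, "y": 0.175, "z": 0, "spin": 0, "fingers": 1},
  {"x": 0.017, "y": 0.225, "z": 0, "spin": 0, "fingers": 1},
  {"x": 0.02, "y": 0.275, "z": 0, "spin": -0.035, "fingers": 1},
  {"x": 0.022, "y": 0.325, "z": 0, "spin": -0.035, "fingers": 1},
  {"x": 0.024, "y": 0.375, "z": 0, "spin": -0.035, "fingers": 1},
  {"x": 0.03, "y": 0.425, "z": 0, "spin": -0.035, "fingers": 1},
  {"x": 0.06, "y": 0.455, "z": 0, "spin": -0.035, "fingers": 1},
])

```text
time_s: 11.95
tcp_pos: [0.5762, 0.1884, 0.336]
eef_rot: [-180.0, -0.0, -179.9]
contact_force: [0.4, 0.8, 0.1]
gripper_width: 0.0877
gripper_force: 0.0
```

Request:
drive_tool([
  {"x": 0.035, "y": 0.01, "z": 0, "spin": 0, "fingers": 1},
  {"x": 0.055, "y": 0.013, "z": 0, "spin": -0.16, "fingers": 1},
  {"x": 0.055, "y": 0.013, "z": 0, "spin": -0.34, "fingers": 1},
  {"x": 0.055, "y": 0.013, "z": 0, "spin": -0.52, "fingers": 1},
  {"x": 0.055, "y": 0.013, "z": 0, "spin": -0.7, "fingers": 1},
  {"x": 0.055, "y": 0.013, "z": 0, "spin": -0.88, "fingers": 1},
  {"x": 0.055, "y": 0.013, "z": 0, "spin": -1.06, "fingers": 1},
  {"x": 0.055, "y": 0.013, "z": 0, "spin": -1.24, "fingers": 1},
  {"x": 0.055, "y": 0.013, "z": 0, "spin": -1.42, "fingers": 1},
  {"x": 0.055, "y": 0.013, "z": 0, "spin": -1.57, "fingers": 1},
])

```text
time_s: 13.2
tcp_pos: [0.5211, 0.1991, 0.3372]
eef_rot: [-180.0, 0.0, -89.7]
contact_force: [-0.0, -0.6, -0.1]
gripper_width: 0.0876
gripper_force: 0.0
```

```bash
python3 go.py .5205,.1625,.34,-90 .5205,.1625,.099,-90
```

```text
.5205,.1625,.34,-90 -> [ 0.037  0.001 -0.003] spin 0.005
.5205,.1625,.099,-90 -> [0.037 0.001 0.238] spin 0.005
```

Request:
drive_tool([
  {"x": 0.02, "y": 0, "z": 0, "spin": 0.005, "fingers": 1},
  {"x": 0.037, "y": 0.001, "z": 0.01, "spin": 0.005, "fingers": 1},
  {"x": 0.037, "y": 0.001, "z": 0.05, "spin": 0.005, "fingers": 1},
  {"x": 0.037, "y": 0.001, "z": 0.1, "spin": 0.005, "fingers": 1},
  {"x": 0.037, "y": 0.001, "z": 0.14, "spin": 0.005, "fingers": 1},
  {"x": 0.037, "y": 0.001, "z": 0.175, "spin": 0.005, "fingers": 1},
  {"x": 0.037, "y": 0.001, "z": 0.205, "spin": 0.005, "fingers": 1},
  {"x": 0.037, "y": 0.001, "z": 0.226, "spin": 0.005, "fingers": 1},
  {"x": 0.037, "y": 0.001, "z": 0.236, "spin": 0.005, "fingers": 1},
  {"x": 0.037, "y": 0.001, "z": 0.238, "spin": 0.005, "fingers": 1},
])

```text
time_s: 14.45
tcp_pos: [0.52, 0.1615, 0.0983]
eef_rot: [180.0, -0.0, -90.4]
contact_force: [-0.1, -1.7, 0.6]
gripper_width: 0.0877
gripper_force: 0.0
```

Request:
drive_tool([
  {"x": 0, "y": 0, "z": 0, "spin": 0, "fingers": -1},
  {"x": 0, "y": 0, "z": 0, "spin": 0, "fingers": -1},
  {"x": 0, "y": 0, "z": 0, "spin": 0, "fingers": -1},
  {"x": 0, "y": 0, "z": 0, "spin": 0, "fingers": -1},
  {"x": 0, "y": 0, "z": 0, "spin": 0, "fingers": -1},
  {"x": 0, "y": 0, "z": 0, "spin": 0, "fingers": -1},
], newtons=25)

```text
time_s: 15.2
tcp_pos: [0.5202, 0.1623, 0.0987]
eef_rot: [-180.0, 0.0, -90.3]
contact_force: [-1.6, -0.0, 3.9]
gripper_width: 0.0476
gripper_force: 25.0
```

Request:
drive_tool([
  {"x": 0, "y": 0, "z": -0.015, "spin": 0, "fingers": -1},
  {"x": 0, "y": 0, "z": -0.045, "spin": 0, "fingers": -1},
  {"x": 0, "y": 0, "z": -0.08, "spin": 0, "fingers": -1},
  {"x": 0, "y": 0, "z": -0.12, "spin": 0, "fingers": -1},
  {"x": 0, "y": 0, "z": -0.16, "spin": 0, "fingers": -1},
  {"x": -0.015, "y": 0, "z": -0.2, "spin": 0, "fingers": -1},
  {"x": -0.03, "y": 0, "z": -0.23, "spin": 0.1, "fingers": -1},
  {"x": -0.038, "y": 0, "z": -0.24, "spin": 0.25, "fingers": -1},
  {"x": -0.04, "y": 0, "z": -0.24, "spin": 0.4, "fingers": -1},
  {"x": -0.04, "y": 0, "z": -0.24, "spin": 0.55, "fingers": -1},
])

```text
time_s: 16.45
tcp_pos: [0.52, 0.2023, 0.3393]
eef_rot: [180.0, 0.0, -122.1]
contact_force: [0.0, -0.3, -3.2]
gripper_width: 0.0477
gripper_force: 25.0
```

Request:
drive_tool([
  {"x": 0, "y": 0, "z": 0, "spin": 0.15, "fingers": -1},
  {"x": 0, "y": 0, "z": 0, "spin": 0.3, "fingers": -1},
  {"x": 0, "y": 0, "z": 0, "spin": 0.45, "fingers": -1},
  {"x": 0, "y": 0, "z": 0, "spin": 0.6, "fingers": -1},
  {"x": 0, "y": 0, "z": 0, "spin": 0.75, "fingers": -1},
  {"x": 0, "y": 0, "z": 0, "spin": 0.9, "fingers": -1},
  {"x": 0, "y": 0, "z": 0, "spin": 1.0, "fingers": -1},
  {"x": 0, "y": 0, "z": 0, "spin": 1.015, "fingers": -1},
  {"x": 0, "y": 0, "z": 0, "spin": 1.015, "fingers": -1},
])

```text
time_s: 17.58
tcp_pos: [0.5203, 0.2021, 0.3389]
eef_rot: [180.0, 0.0, -179.9]
contact_force: [-0.3, 0.4, -2.1]
gripper_width: 0.0475
gripper_force: 25.0
```

```bash
python3 go.py .61,.15,.34,180 .623,-.181,.34,178
```

```text
.61,.15,.34,180 -> [-0.09  -0.052 -0.001] spin 0.003
.623,-.181,.34,178 -> [-0.102 -0.383 -0.001] spin 0.038
```

Request:
drive_tool([
  {"x": -0.015, "y": -0.003, "z": 0, "spin": 0, "fingers": -1},
  {"x": -0.04, "y": -0.01, "z": 0, "spin": 0, "fingers": -1},
  {"x": -0.07, "y": -0.025, "z": 0, "spin": 0, "fingers": -1},
  {"x": -0.09, "y": -0.05, "z": 0, "spin": 0, "fingers": -1},
  {"x": -0.095, "y": -0.08, "z": 0, "spin": 0, "fingers": -1},
  {"x": -0.096, "y": -0.115, "z": 0, "spin": 0, "fingers": -1},
  {"x": -0.097, "y": -0.15, "z": 0, "spin": 0, "fingers": -1},
  {"x": -0.098, "y": -0.185, "z": 0, "spin": 0, "fingers": -1},
  {"x": -0.099, "y": -0.22, "z": 0, "spin": 0, "fingers": -1},
  {"x": -0.1, "y": -0.255, "z": 0, "spin": 0, "fingers": -1},
])

```text
time_s: 18.82
tcp_pos: [0.6211, -0.0544, 0.3383]
eef_rot: [-180.0, -0.0, -179.9]
contact_force: [0.4, 0.0, -3.0]
gripper_width: 0.0474
gripper_force: 25.0
```

Request:
drive_tool([
  {"x": 0, "y": -0.035, "z": 0, "spin": 0, "fingers": -1},
  {"x": -0.001, "y": -0.07, "z": 0, "spin": 0.01, "fingers": -1},
  {"x": -0.001, "y": -0.1, "z": 0, "spin": 0.03, "fingers": -1},
  {"x": -0.002, "y": -0.12, "z": 0, "spin": 0.038, "fingers": -1},
  {"x": -0.002, "y": -0.127, "z": 0, "spin": 0.038, "fingers": -1},
  {"x": -0.002, "y": -0.127, "z": 0, "spin": 0.038, "fingers": -1},
  {"x": -0.002, "y": -0.127, "z": 0, "spin": 0.038, "fingers": -1},
])

```text
time_s: 19.7
tcp_pos: [0.6228, -0.179, 0.3386]
eef_rot: [180.0, 0.0, 177.9]
contact_force: [0.4, 0.8, -2.3]
gripper_width: 0.0473
gripper_force: 25.0
```

```bash
python3 go.py .623,-.180,.0967,178
```

```text
.623,-.180,.0967,178 -> [-0.    -0.001  0.242] spin -0.001
```

Request:
drive_tool([
  {"x": 0, "y": 0, "z": 0.02, "spin": 0, "fingers": -1},
  {"x": 0, "y": 0, "z": 0.05, "spin": 0, "fingers": -1},
  {"x": 0, "y": 0, "z": 0.09, "spin": 0, "fingers": -1},
  {"x": 0, "y": 0, "z": 0.13, "spin": 0, "fingers": -1},
  {"x": 0, "y": 0, "z": 0.165, "spin": 0, "fingers": -1},
  {"x": 0, "y": 0, "z": 0.195, "spin": 0, "fingers": -1},
  {"x": 0, "y": 0, "z": 0.22, "spin": 0, "fingers": -1},
  {"x": 0, "y": 0, "z": 0.235, "spin": 0, "fingers": -1},
  {"x": 0, "y": 0, "z": 0.241, "spin": 0, "fingers": -1},
  {"x": 0, "y": 0, "z": 0.242, "spin": 0, "fingers": -1},
])

```text
time_s: 20.95
tcp_pos: [0.6233, -0.1795, 0.0972]
eef_rot: [-180.0, 0.1, 177.9]
contact_force: [0.3, -0.0, -2.9]
gripper_width: 0.0474
gripper_force: 25.0
```

Request:
drive_tool([
  {"x": 0, "y": 0, "z": 0.0, "spin": 0, "fingers": -1},
  {"x": 0, "y": 0, "z": 0.0, "spin": 0, "fingers": -1},
])

```text
time_s: 21.2
tcp_pos: [0.6231, -0.1798, 0.0974]
eef_rot: [-180.0, 0.1, 177.9]
contact_force: [0.5, -0.5, -2.3]
gripper_width: 0.0475
gripper_force: 25.0
```

Lower by 1 mm more, then open only part way (the other jar is near) and rise.

Request:
drive_tool([
  {"x": 0, "y": 0, "z": 0.0015, "spin": 0, "fingers": -1},
  {"x": 0, "y": 0, "z": 0.0015, "spin": 0, "fingers": -1},
  {"x": 0, "y": 0, "z": 0.0015, "spin": 0, "fingers": 0.4},
  {"x": 0, "y": 0, "z": 0.0015, "spin": 0, "fingers": 0.4},
  {"x": 0, "y": 0, "z": 0.0015, "spin": 0, "fingers": 0.4},
  {"x": 0, "y": 0, "z": -0.01, "spin": 0, "fingers": 0.4},
  {"x": 0, "y": 0, "z": -0.045, "spin": 0, "fingers": 0.4},
  {"x": 0, "y": 0, "z": -0.1, "spin": 0, "fingers": 0.4},
  {"x": 0, "y": 0, "z": -0.16, "spin": 0, "fingers": 0.4},
  {"x": 0, "y": 0, "z": -0.22, "spin": 0, "fingers": 0.4},
])

```text
time_s: 22.45
tcp_pos: [0.6223, -0.1798, 0.3196]
eef_rot: [-180.0, 0.0, 177.9]
contact_force: [1.2, -0.8, 0.1]
gripper_width: 0.0613
gripper_force: 0.0
```

```bash
python3 - <<'E'
from h import *
T,S=Cam("top"),Cam("side")
a=cv2.resize(S.im[50:310,140:340],(384,500));b=cv2.resize(T.im[110:190,140:260],None,fx=3.2,fy=3.2,interpolation=2)
f=np.zeros((500,800,3),np.uint8);f[:500,:384]=a;f[:b.shape[0],400:400+b.shape[1]]=b
c=cv2.resize(S.im[220:310,160:260],None,fx=2.7,fy=2.7,interpolation=2);f[257:257+c.shape[0],400:400+c.shape[1]]=c
cv2.imwrite("pics/m5.png",f)
h=S.hsv()
for c in(S,T):
    g=c.hsv();u=c.px([.588,.22,.045])[0].astype(int);print(c.n,u,g[u[1]-14:u[1]+15:4,u[0]-14:u[0]+15:4,2].tolist())
E
python3 go.py .61,.05,.31,177.9 .57,.22,.31,187.6
```

```text
side [179 252] [[203, 206, 112, 117, 113, 116, 125, 116], [198, 204, 116, 131, 135, 149, 114, 122], [199, 203, 200, 199, 200, 200, 106, 115], [201, 198, 199, 199, 200, 201, 83, 112], [202, 198, 143, 111, 118, 137, 92, 119], [202, 197, 200, 200, 200, 201, 96, 119], [205, 212, 99, 100, 107, 107, 101, 117], [203, 214, 109, 110, 111, 112, 108, 112]]
top [192 140] [[246, 245, 246, 246, 245, 244, 243, 243], [246, 245, 247, 246, 245, 244, 244, 242], [246, 244, 247, 243, 245, 227, 242, 213], [188, 155, 182, 245, 245, 241, 245, 133], [132, 128, 135, 245, 246, 244, 245, 134], [129, 130, 140, 245, 217, 152, 245, 77], [135, 132, 133, 107, 98, 111, 119, 124], [125, 133, 137, 136, 127, 125, 133, 129]]
.61,.05,.31,177.9 -> [0.024 0.23  0.015] spin 0.0
.57,.22,.31,187.6 -> [0.07  0.398 0.014] spin -0.169
```

View pics/m5.png

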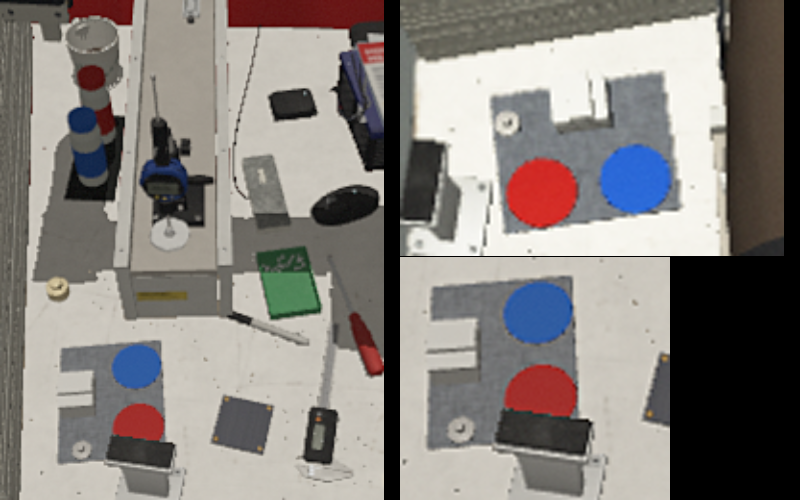

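Both jars stand on the black mat, at (88,150) and (95,100) in the left panel. Both pads are bare. The block is at (579,100) in the upper right panel and (452,345) in the lower one, with the foot at (507,123) and (460,430).

```bash
python3 - <<'E'
from h import *
T,S=Cam("top"),Cam("side")
t=lambda l:(np.array(l,float)-[400,0])/3.2+[140,110]; s=lambda l:(np.array(l,float)-[400,257])/2.7+[160,220]
p=lambda n,a:print(n,a[:,:2].round(4).tolist(),a[:,:2].mean(0).round(4))
p("top:+y edge z.037",T.at(t([(551,81),(557,125)]),.037))
p("top:-y edge z.033",T.at(t([(600,72),(608,115)]),.033))
p("top:-y bottom front z.003",T.at(t([(609,126)]),.003))
p("top:front bottom edge z.003",T.at(t([(560,134),(608,126)]),.003))
p("side:-y back edge z.033",S.at(s([(427,320),(478,319)]),.033))
p("side:+y edge z.037",S.at(s([(427,366),(478,363)]),.037))
p("side:+y bottom z.003",S.at(s([(428,374),(478,371)]),.003))
p("side far edge x z.035",S.at(s([(427,322),(427,364)]),.04))
p("side near edge z.04",S.at(s([(478,322),(478,362)]),.04))
p("foot",S.at(s([(460,430)]),.01));p("foot t",T.at(t([(507,124)]),.008))
for n,P in(("red",(.508,.2515,.005)),("blue",(.52,.162,.005))):
    for c in(T,S):
        b=min(blobs(masks(c)[n]),key=lambda b:np.hypot(*(b[1]-c.px(P)[0])));print(c.n,n,"pad",circ(c,b[2],.005,.034),c.at(b[1],.005)[0,:2].round(4))
E
```

```text
top:+y edge z.037 [[0.6066, 0.2383], [0.5625, 0.2319]] [0.5846 0.2351]
top:-y edge z.033 [[0.616, 0.1922], [0.5727, 0.1842]] [0.5943 0.1882]
top:-y bottom front z.003 [[0.5718, 0.1864]] [0.5718 0.1864]
top:front bottom edge z.003 [[0.5649, 0.2337], [0.5719, 0.1873]] [0.5684 0.2105]
side:-y back edge z.033 [[0.6181, 0.1902], [0.57, 0.1875]] [0.594  0.1888]
side:+y edge z.037 [[0.6096, 0.2392], [0.5631, 0.2347]] [0.5864 0.2369]
side:+y bottom z.003 [[0.6159, 0.2314], [0.569, 0.2268]] [0.5924 0.2291]
side far edge x z.035 [[0.6159, 0.1959], [0.6091, 0.2387]] [0.6125 0.2173]
side near edge z.04 [[0.5681, 0.1943], [0.5627, 0.2351]] [0.5654 0.2147]
foot [[0.5762, 0.2888]] [0.5762 0.2888]
foot t [[0.5746, 0.2844]] [0.5746 0.2844]
top red pad (array([0.5073, 0.2515]), 57, 59) [0.5071 0.2514]
side red pad (array([0.5078, 0.252 ]), 44, 66) [0.507  0.2454]
top blue pad (array([0.5192, 0.1623]), 57, 60) [0.519  0.1623]
side blue pad (array([0.5192, 0.1621]), 51, 66) [0.5192 0.1626]
```

Pads: red (0.5076, 0.2517), blue (0.5192, 0.1622). The block's centre is (0.589, 0.212), yaw about 8°. I move above it with a partial opening so that the finger passes the foot.

Request:
drive_tool([
  {"x": 0.002, "y": 0.03, "z": -0.02, "spin": 0, "fingers": 0.5},
  {"x": 0.004, "y": 0.075, "z": -0.02, "spin": 0, "fingers": 0.5},
  {"x": 0.008, "y": 0.125, "z": -0.02, "spin": 0, "fingers": 0.5},
  {"x": 0.012, "y": 0.175, "z": -0.02, "spin": 0, "fingers": 0.5},
  {"x": 0.018, "y": 0.225, "z": -0.02, "spin": 0, "fingers": 0.5},
  {"x": 0.025, "y": 0.275, "z": -0.02, "spin": -0.05, "fingers": 0.5},
  {"x": 0.035, "y": 0.325, "z": 0, "spin": -0.1, "fingers": 0.5},
  {"x": 0.045, "y": 0.365, "z": 0, "spin": -0.15, "fingers": 0.5},
  {"x": 0.05, "y": 0.388, "z": 0, "spin": -0.175, "fingers": 0.5},
  {"x": 0.05, "y": 0.388, "z": 0, "spin": -0.175, "fingers": 0.5},
])

```text
time_s: 23.9
tcp_pos: [0.5867, 0.2111, 0.3158]
eef_rot: [-180.0, -0.1, -172.0]
contact_force: [-0.4, -0.2, -0.3]
gripper_width: 0.0655
gripper_force: 0.0
```

```bash
python3 go.py .589,.211,.12,188 .589,.211,.031,188
```

```text
.589,.211,.12,188 -> [-0.003 -0.     0.196] spin 0.0
.589,.211,.031,188 -> [-0.003 -0.     0.285] spin 0.0
```

Request:
drive_tool([
  {"x": -0.002, "y": 0, "z": 0.03, "spin": 0, "fingers": 0.5},
  {"x": -0.003, "y": 0, "z": 0.075, "spin": 0, "fingers": 0.5},
  {"x": -0.003, "y": 0, "z": 0.12, "spin": 0, "fingers": 0.5},
  {"x": -0.003, "y": 0, "z": 0.16, "spin": 0, "fingers": 0.5},
  {"x": -0.003, "y": 0, "z": 0.19, "spin": 0, "fingers": 0.5},
  {"x": -0.003, "y": 0, "z": 0.21, "spin": 0, "fingers": 0.5},
  {"x": -0.003, "y": 0, "z": 0.22, "spin": 0, "fingers": 0.5},
  {"x": -0.003, "y": 0, "z": 0.225, "spin": 0, "fingers": 0.5},
  {"x": -0.003, "y": 0, "z": 0.225, "spin": 0, "fingers": 0.5},
])

```text
time_s: 25.02
tcp_pos: [0.5904, 0.2101, 0.0919]
eef_rot: [180.0, 0.0, -172.1]
contact_force: [0.4, 0.1, 0.1]
gripper_width: 0.0655
gripper_force: 0.0
```

```bash
python3 go.py .589,.211,.031,188; python3 - <<'E'
from h import *
T,S=Cam("top"),Cam("side")
f=np.zeros((500,800,3),np.uint8);f[:,:390]=cv2.resize(S.im[195:320,140:237],(390,500),interpolation=2);f[:,400:]=cv2.resize(T.im[90:190,140:220],(400,500),interpolation=2)
cv2.imwrite("pics/m6.png",f)
E
```

```text
.589,.211,.031,188 -> [0.001 0.001 0.061] spin -0.002
```

View pics/m6.png

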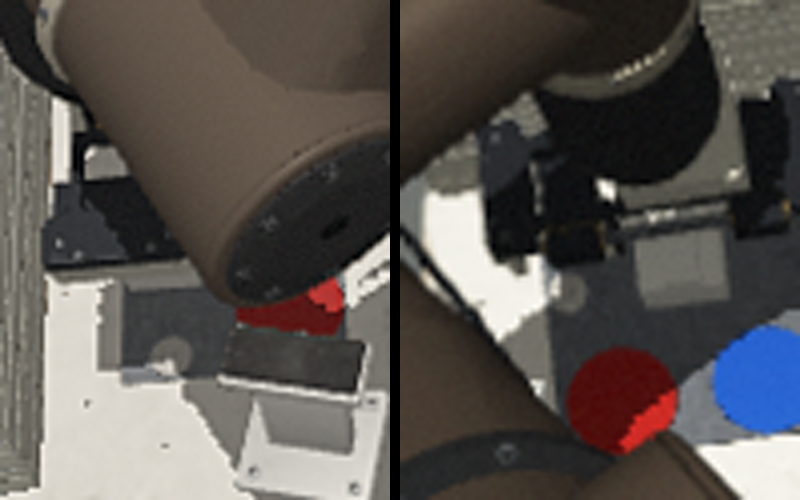

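The block's front face shows at (680,265), between the fingers and under the gripper. The foot at (570,292) is clear of the left finger. I descend slowly.

Request:
drive_tool([
  {"x": 0.001, "y": 0, "z": 0.01, "spin": 0, "fingers": 0.5},
  {"x": 0.001, "y": 0, "z": 0.02, "spin": 0, "fingers": 0.5},
  {"x": 0.001, "y": 0, "z": 0.028, "spin": 0, "fingers": 0.5},
  {"x": 0.001, "y": 0, "z": 0.034, "spin": 0, "fingers": 0.5},
  {"x": 0.001, "y": 0, "z": 0.04, "spin": 0, "fingers": 0.5},
])

```text
time_s: 25.75
tcp_pos: [0.5892, 0.2102, 0.051]
eef_rot: [-180.0, -0.0, -172.1]
contact_force: [0.7, 0.6, 1.1]
gripper_width: 0.0657
gripper_force: 0.0
```

Request:
drive_tool([
  {"x": 0, "y": 0, "z": 0.006, "spin": 0, "fingers": 0.5},
  {"x": 0, "y": 0, "z": 0.012, "spin": 0, "fingers": 0.5},
  {"x": 0, "y": 0, "z": 0.018, "spin": 0, "fingers": 0.5},
  {"x": 0, "y": 0, "z": 0.022, "spin": 0, "fingers": 0.5},
  {"x": 0, "y": 0, "z": 0.022, "spin": 0, "fingers": 0.5},
])

```text
time_s: 26.38
tcp_pos: [0.589, 0.21, 0.0292]
eef_rot: [-180.0, -0.0, -172.1]
contact_force: [0.7, -1.3, 1.3]
gripper_width: 0.0659
gripper_force: 0.0
```

Request:
drive_tool([
  {"x": 0, "y": 0, "z": 0, "spin": 0, "fingers": -1},
  {"x": 0, "y": 0, "z": 0, "spin": 0, "fingers": -1},
  {"x": 0, "y": 0, "z": 0, "spin": 0, "fingers": -1},
  {"x": 0, "y": 0, "z": 0, "spin": 0, "fingers": -1},
  {"x": 0, "y": 0, "z": 0, "spin": 0, "fingers": -1},
], newtons=20)

```text
time_s: 27.0
tcp_pos: [0.5892, 0.2103, 0.0298]
eef_rot: [180.0, 0.0, -172.1]
contact_force: [-0.8, 1.4, 2.2]
gripper_width: 0.0516
gripper_force: 20.0
```

The block is gripped at 51.6 mm. I lift it and carry it towards the plate.

Request:
drive_tool([
  {"x": 0, "y": 0, "z": -0.01, "spin": 0, "fingers": -1},
  {"x": 0, "y": 0, "z": -0.03, "spin": 0, "fingers": -1},
  {"x": 0, "y": 0, "z": -0.06, "spin": 0, "fingers": -1},
  {"x": 0, "y": 0, "z": -0.095, "spin": 0, "fingers": -1},
  {"x": 0, "y": 0, "z": -0.13, "spin": 0, "fingers": -1},
  {"x": 0.01, "y": 0, "z": -0.16, "spin": 0, "fingers": -1},
  {"x": 0.035, "y": 0.002, "z": -0.175, "spin": 0, "fingers": -1},
  {"x": 0.07, "y": 0.002, "z": -0.175, "spin": 0.05, "fingers": -1},
  {"x": 0.105, "y": 0.002, "z": -0.175, "spin": 0.15, "fingers": -1},
  {"x": 0.14, "y": 0.002, "z": -0.175, "spin": 0.25, "fingers": -1},
], newtons=25)

```text
time_s: 28.25
tcp_pos: [0.4489, 0.1923, 0.2049]
eef_rot: [-180.0, -0.0, 173.4]
contact_force: [-0.5, 1.1, -1.8]
gripper_width: 0.0517
gripper_force: 25.0
```

```bash
python3 - <<'E'
from h import *
for c in(Cam("side"),Cam("top")):
    h=c.hsv();u=c.px([.371,.243,.006])[0].astype(int);b=h[u[1],u[0]];g=h[...,2].astype(int)
    print(c.n,u,b)
    m=near(c,(g<125),[.371,.243,.006],28)
    bl=max(blobs(m),key=lambda b:b[0][4]);k=cv2.findContours(bl[2].astype(np.uint8),0,1)[0][0].reshape(-1,2)
    rc=cv2.minAreaRect((c.at(k,.006)[:,:2]*1000).astype(np.float32));print(bl[0],np.round(rc[0],1),np.round(rc[1],1),round(rc[2],1))
f=cv2.resize(Cam("side").im[190:350,140:340],None,fx=3.5,fy=3.5,interpolation=2);cv2.imwrite("pics/s7.png",f)
E
python3 go.py .371,.243,.2,169
```

```text
side [266 270] [130  16  48]
[ 239  243   56   55 1858] [371.9 241.4] [126.  141.5] 68.9
top [185 213] [120  15  33]
[ 159  186   55   56 1876] [366.5 237.8] [154.  164.5] 46.9
.371,.243,.2,169 -> [0.083 0.042 0.005] spin 0.081
```

View pics/s7.png

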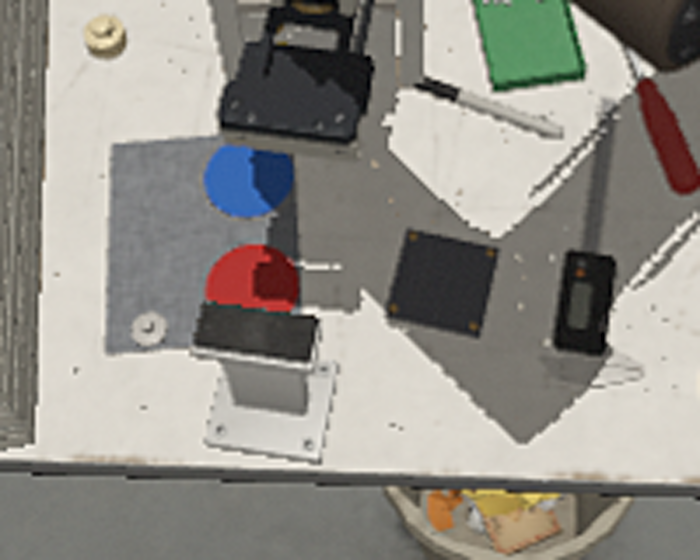

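The plate shows cleanly, with corners at (408,230), (496,245), (476,337) and (387,318). Its centre matches (0.371, 0.243). The foot at (149,328) is untouched.

Request:
drive_tool([
  {"x": 0.025, "y": 0.012, "z": 0.005, "spin": 0.03, "fingers": -1},
  {"x": 0.05, "y": 0.025, "z": 0.005, "spin": 0.06, "fingers": -1},
  {"x": 0.07, "y": 0.036, "z": 0.015, "spin": 0.08, "fingers": -1},
  {"x": 0.081, "y": 0.041, "z": 0.04, "spin": 0.08, "fingers": -1},
  {"x": 0.083, "y": 0.042, "z": 0.075, "spin": 0.08, "fingers": -1},
  {"x": 0.083, "y": 0.042, "z": 0.11, "spin": 0.08, "fingers": -1},
  {"x": 0.083, "y": 0.042, "z": 0.135, "spin": 0.08, "fingers": -1},
  {"x": 0.083, "y": 0.042, "z": 0.15, "spin": 0.08, "fingers": -1},
  {"x": 0.083, "y": 0.042, "z": 0.153, "spin": 0.08, "fingers": -1},
  {"x": 0.083, "y": 0.042, "z": 0.153, "spin": 0.08, "fingers": -1},
])

```text
time_s: 29.65
tcp_pos: [0.3729, 0.2443, 0.0519]
eef_rot: [180.0, 0.0, 169.0]
contact_force: [-0.5, -0.1, -2.0]
gripper_width: 0.0518
gripper_force: 25.0
```

```bash
python3 go.py .371,.243,.033,169;  python3 - <<'E'
from h import *
c=Cam("side");cv2.imwrite("pics/s8.png",cv2.resize(c.im[220:320,215:345],None,fx=6,fy=6,interpolation=2))
print(c.at(np.array([(408,230),(496,245),(476,337),(387,318)])/3.5+[140,190],.006).mean(0).round(4))
E
```

```text
.371,.243,.033,169 -> [ 0.002 -0.002  0.019] spin -0.0
[0.3709 0.2439 0.006 ]
```

View pics/s8.png

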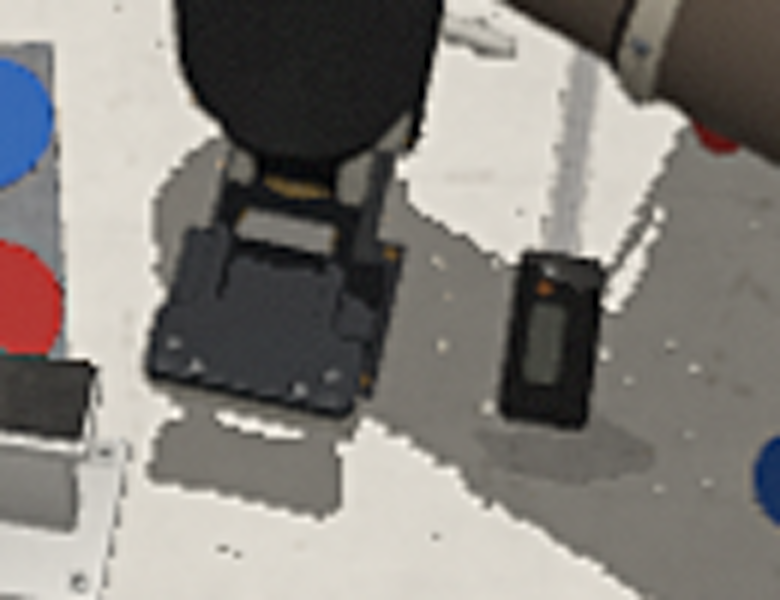

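The gripper covers the plate, and only its right screws show, at (392,255) and (365,380). That agrees with the computed position, so I lower the last 19 mm.

Request:
drive_tool([
  {"x": 0.002, "y": -0.001, "z": 0.007, "spin": 0, "fingers": -1},
  {"x": 0.002, "y": -0.001, "z": 0.013, "spin": 0, "fingers": -1},
  {"x": 0.002, "y": -0.001, "z": 0.017, "spin": 0, "fingers": -1},
  {"x": 0.002, "y": -0.001, "z": 0.019, "spin": 0, "fingers": -1},
  {"x": 0.002, "y": -0.001, "z": 0.019, "spin": 0, "fingers": -1},
])

```text
time_s: 30.32
tcp_pos: [0.3702, 0.2433, 0.0327]
eef_rot: [-180.0, -0.0, 169.0]
contact_force: [-0.7, -0.6, 2.6]
gripper_width: 0.0518
gripper_force: 25.0
```

Request:
drive_tool([
  {"x": 0, "y": 0, "z": 0, "spin": 0, "fingers": 0.6},
  {"x": 0, "y": 0, "z": 0, "spin": 0, "fingers": 0.6},
  {"x": 0, "y": 0, "z": 0, "spin": 0, "fingers": 0.6},
  {"x": 0, "y": 0, "z": -0.005, "spin": 0, "fingers": 0.6},
  {"x": 0, "y": 0, "z": -0.03, "spin": 0, "fingers": 0.6},
  {"x": 0, "y": 0, "z": -0.08, "spin": 0, "fingers": 0.6},
  {"x": 0, "y": 0, "z": -0.14, "spin": 0, "fingers": 0.6},
  {"x": -0.02, "y": -0.01, "z": -0.2, "spin": 0, "fingers": 0.6},
  {"x": -0.06, "y": -0.02, "z": -0.25, "spin": 0, "fingers": 0.6},
  {"x": -0.11, "y": -0.03, "z": -0.29, "spin": 0, "fingers": 0.6},
])

```text
time_s: 31.58
tcp_pos: [0.4689, 0.1942, 0.3223]
eef_rot: [179.8, 0.1, 169.1]
contact_force: [-0.2, 1.4, -1.1]
gripper_width: 0.0703
gripper_force: 0.0
```

```bash
python3 go.py .54,.20,.34,178 .615,.15,.34,178 .623,-.18,.34,178;  python3 - <<'E'
from h import *
c=Cam("side");cv2.imwrite("pics/s9.png",cv2.resize(c.im[220:320,215:345],None,fx=6,fy=6,interpolation=2))
E
```

```text
.54,.20,.34,178 -> [-0.069  0.019 -0.017] spin -0.156
.615,.15,.34,178 -> [-0.152 -0.016 -0.017] spin -0.156
.623,-.18,.34,178 -> [-0.222 -0.338 -0.018] spin -0.156
```

View pics/s9.png

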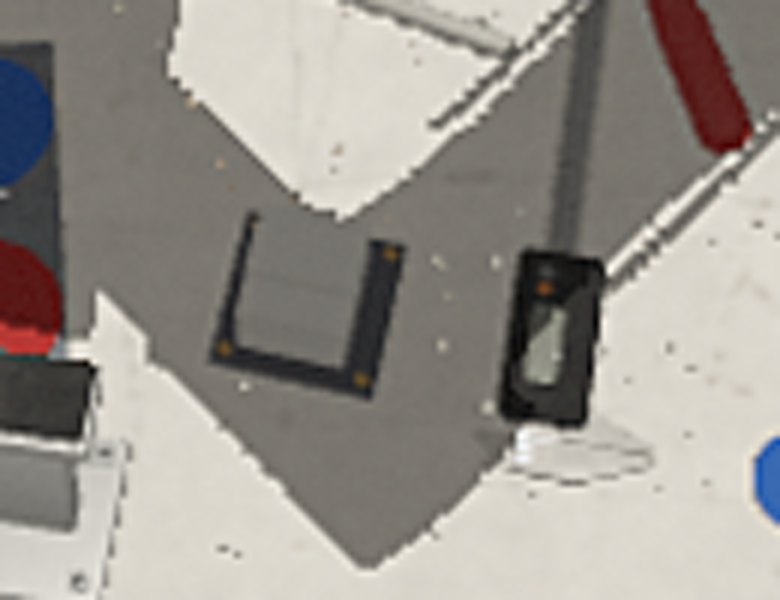

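The block stands on the plate with even margins: about 9 mm at the edge near (290,370) and about 13 mm on the right at (365,320). Now I fetch the blue jar.

Request:
drive_tool([
  {"x": -0.035, "y": 0.009, "z": -0.01, "spin": -0.08, "fingers": 0.4},
  {"x": -0.08, "y": 0.01, "z": -0.018, "spin": -0.156, "fingers": 0.4},
  {"x": -0.12, "y": 0.005, "z": -0.018, "spin": -0.156, "fingers": 0.4},
  {"x": -0.15, "y": -0.016, "z": -0.018, "spin": -0.156, "fingers": 0.4},
  {"x": -0.162, "y": -0.06, "z": -0.018, "spin": -0.156, "fingers": 0.4},
  {"x": -0.173, "y": -0.11, "z": -0.018, "spin": -0.156, "fingers": 0.4},
  {"x": -0.184, "y": -0.16, "z": -0.018, "spin": -0.156, "fingers": 0.4},
  {"x": -0.194, "y": -0.21, "z": -0.018, "spin": -0.156, "fingers": 0.4},
  {"x": -0.205, "y": -0.26, "z": -0.018, "spin": -0.156, "fingers": 0.4},
  {"x": -0.215, "y": -0.31, "z": -0.018, "spin": -0.156, "fingers": 0.4},
])

```text
time_s: 32.88
tcp_pos: [0.6197, -0.1523, 0.3371]
eef_rot: [180.0, 0.0, 177.9]
contact_force: [0.9, -0.7, -0.7]
gripper_width: 0.0612
gripper_force: 0.0
```

Request:
drive_tool([
  {"x": -0.001, "y": -0.02, "z": 0, "spin": 0, "fingers": 0.4},
  {"x": -0.001, "y": -0.025, "z": 0, "spin": 0, "fingers": 0.4},
  {"x": -0.001, "y": -0.025, "z": 0, "spin": 0, "fingers": 0.4},
])

```text
time_s: 33.25
tcp_pos: [0.6201, -0.1752, 0.3368]
eef_rot: [180.0, -0.0, 177.9]
contact_force: [-0.2, 1.0, 0.2]
gripper_width: 0.0613
gripper_force: 0.0
```

```bash
python3 go.py .623,-.18,.096,178;  python3 - <<'E'
from h import *
c=Cam("side");M=masks(c)
for n,P in(("blue",(.623,-.18,.138)),("red",(.621,-.271,.138))):
    b=min(blobs(M[n]),key=lambda b:np.hypot(*(b[1]-c.px(P)[0])));print(n,b[1],c.px(P)[0],c.at(b[1],.134)[0].round(3),circ(c,b[2],.138,.0215))
E
```

```text
.623,-.18,.096,178 -> [-0.003 -0.005  0.241] spin -0.001
blue [182.45333333 111.86      ] [182.16016412 110.11379194] [ 0.622 -0.177  0.134] (array([ 0.6219, -0.1759]), 20, 38)
red [187.15492958  89.94366197] [187.11204302  88.29070125] [ 0.621 -0.268  0.134] (array([ 0.619 , -0.2607]), 15, 37)
```

Request:
drive_tool([
  {"x": -0.003, "y": -0.004, "z": 0.02, "spin": 0, "fingers": 0.45},
  {"x": -0.003, "y": -0.004, "z": 0.06, "spin": 0, "fingers": 0.45},
  {"x": -0.003, "y": -0.004, "z": 0.1, "spin": 0, "fingers": 0.45},
  {"x": -0.003, "y": -0.004, "z": 0.135, "spin": 0, "fingers": 0.45},
  {"x": -0.003, "y": -0.004, "z": 0.165, "spin": 0, "fingers": 0.45},
  {"x": -0.003, "y": -0.004, "z": 0.19, "spin": 0, "fingers": 0.45},
  {"x": -0.003, "y": -0.004, "z": 0.21, "spin": 0, "fingers": 0.45},
  {"x": -0.003, "y": -0.004, "z": 0.228, "spin": 0, "fingers": 0.45},
  {"x": -0.003, "y": -0.004, "z": 0.238, "spin": 0, "fingers": 0.45},
  {"x": -0.003, "y": -0.004, "z": 0.24, "spin": 0, "fingers": 0.45},
])

```text
time_s: 34.55
tcp_pos: [0.6229, -0.1795, 0.0964]
eef_rot: [-180.0, -0.0, 178.0]
contact_force: [-0.1, -0.4, -0.2]
gripper_width: 0.0636
gripper_force: 0.0
```

Request:
drive_tool([
  {"x": 0, "y": 0, "z": 0, "spin": 0, "fingers": -1},
  {"x": 0, "y": 0, "z": 0, "spin": 0, "fingers": -1},
  {"x": 0, "y": 0, "z": 0, "spin": 0, "fingers": -1},
  {"x": 0, "y": 0, "z": 0, "spin": 0, "fingers": -1},
])

```text
time_s: 35.05
tcp_pos: [0.6235, -0.1798, 0.0976]
eef_rot: [-180.0, 0.1, 177.9]
contact_force: [-0.8, 1.3, 3.1]
gripper_width: 0.0476
gripper_force: 25.0
```

Request:
drive_tool([
  {"x": 0, "y": 0, "z": -0.015, "spin": 0, "fingers": -1},
  {"x": 0, "y": 0, "z": -0.045, "spin": 0, "fingers": -1},
  {"x": 0, "y": 0, "z": -0.08, "spin": 0, "fingers": -1},
  {"x": 0, "y": 0, "z": -0.12, "spin": 0, "fingers": -1},
  {"x": 0, "y": 0, "z": -0.16, "spin": 0, "fingers": -1},
  {"x": 0, "y": 0.01, "z": -0.2, "spin": 0, "fingers": -1},
  {"x": 0, "y": 0.03, "z": -0.23, "spin": 0, "fingers": -1},
  {"x": 0, "y": 0.06, "z": -0.24, "spin": 0, "fingers": -1},
  {"x": 0.001, "y": 0.095, "z": -0.24, "spin": 0, "fingers": -1},
  {"x": 0.002, "y": 0.13, "z": -0.24, "spin": 0, "fingers": -1},
])

```text
time_s: 36.3
tcp_pos: [0.6251, -0.0491, 0.3375]
eef_rot: [180.0, -0.0, 177.9]
contact_force: [0.8, -0.2, -3.1]
gripper_width: 0.0475
gripper_force: 25.0
```

Request:
drive_tool([
  {"x": 0.001, "y": 0.035, "z": 0, "spin": 0, "fingers": -1},
  {"x": 0.004, "y": 0.07, "z": 0, "spin": -0.01, "fingers": -1},
  {"x": 0.006, "y": 0.105, "z": 0, "spin": -0.02, "fingers": -1},
  {"x": 0.008, "y": 0.14, "z": 0, "spin": -0.03, "fingers": -1},
  {"x": 0.01, "y": 0.175, "z": 0, "spin": -0.035, "fingers": -1},
  {"x": 0.015, "y": 0.205, "z": 0, "spin": -0.035, "fingers": -1},
  {"x": 0.035, "y": 0.23, "z": 0, "spin": -0.035, "fingers": -1},
  {"x": 0.065, "y": 0.243, "z": 0, "spin": -0.035, "fingers": -1},
  {"x": 0.09, "y": 0.245, "z": 0, "spin": -0.035, "fingers": -1},
  {"x": 0.097, "y": 0.245, "z": 0, "spin": -0.1, "fingers": -1},
])

```text
time_s: 37.55
tcp_pos: [0.5359, 0.1985, 0.3378]
eef_rot: [180.0, 0.0, -176.2]
contact_force: [1.1, -0.4, -3.2]
gripper_width: 0.0474
gripper_force: 25.0
```

Request:
drive_tool([
  {"x": 0, "y": 0, "z": 0, "spin": -0.15, "fingers": -1},
  {"x": 0, "y": 0, "z": 0, "spin": -0.3, "fingers": -1},
  {"x": 0, "y": 0, "z": 0, "spin": -0.45, "fingers": -1},
  {"x": 0, "y": 0, "z": 0, "spin": -0.6, "fingers": -1},
  {"x": 0, "y": 0, "z": 0, "spin": -0.75, "fingers": -1},
  {"x": 0, "y": 0, "z": 0, "spin": -0.9, "fingers": -1},
  {"x": 0, "y": 0, "z": 0, "spin": -1.05, "fingers": -1},
  {"x": 0, "y": 0, "z": 0, "spin": -1.2, "fingers": -1},
  {"x": 0, "y": 0, "z": 0, "spin": -1.35, "fingers": -1},
  {"x": 0, "y": 0, "z": 0, "spin": -1.5, "fingers": -1},
])

```text
time_s: 38.8
tcp_pos: [0.5372, 0.1981, 0.3373]
eef_rot: [180.0, -0.0, -90.1]
contact_force: [-0.2, 0.6, -1.9]
gripper_width: 0.0476
gripper_force: 25.0
```

```bash
python3 go.py .5192,.1622,.34,-90 .5192,.1622,.099,-90
```

```text
.5192,.1622,.34,-90 -> [ 0.036  0.018 -0.003] spin -0.002
.5192,.1622,.099,-90 -> [0.036 0.018 0.238] spin -0.002
```

Request:
drive_tool([
  {"x": 0.015, "y": 0.008, "z": 0, "spin": 0, "fingers": -1},
  {"x": 0.033, "y": 0.017, "z": 0.01, "spin": 0, "fingers": -1},
  {"x": 0.036, "y": 0.018, "z": 0.04, "spin": 0, "fingers": -1},
  {"x": 0.036, "y": 0.018, "z": 0.08, "spin": 0, "fingers": -1},
  {"x": 0.036, "y": 0.018, "z": 0.12, "spin": 0, "fingers": -1},
  {"x": 0.036, "y": 0.018, "z": 0.16, "spin": 0, "fingers": -1},
  {"x": 0.036, "y": 0.018, "z": 0.195, "spin": 0, "fingers": -1},
  {"x": 0.036, "y": 0.018, "z": 0.22, "spin": 0, "fingers": -1},
  {"x": 0.036, "y": 0.018, "z": 0.233, "spin": 0, "fingers": -1},
  {"x": 0.036, "y": 0.018, "z": 0.235, "spin": 0, "fingers": -1},
])

```text
time_s: 40.05
tcp_pos: [0.5191, 0.1622, 0.1018]
eef_rot: [180.0, -0.0, -90.5]
contact_force: [-0.8, -0.9, -2.2]
gripper_width: 0.0474
gripper_force: 25.0
```

Request:
drive_tool([
  {"x": 0, "y": 0, "z": 0.002, "spin": 0, "fingers": -1},
  {"x": 0, "y": 0, "z": 0.003, "spin": 0, "fingers": -1},
  {"x": 0, "y": 0, "z": 0.003, "spin": 0, "fingers": -1},
])

```text
time_s: 40.42
tcp_pos: [0.5198, 0.1629, 0.0996]
eef_rot: [-179.9, 0.0, -90.4]
contact_force: [-0.5, -0.5, 0.1]
gripper_width: 0.0476
gripper_force: 25.0
```

Request:
drive_tool([
  {"x": 0, "y": 0, "z": 0.0005, "spin": 0, "fingers": 0.8},
  {"x": 0, "y": 0, "z": 0.0005, "spin": 0, "fingers": 0.8},
  {"x": 0, "y": 0, "z": 0.0005, "spin": 0, "fingers": 0.8},
  {"x": 0, "y": 0, "z": 0.0005, "spin": 0, "fingers": 0.8},
  {"x": 0, "y": 0, "z": -0.01, "spin": 0, "fingers": 0.8},
  {"x": 0, "y": 0, "z": -0.05, "spin": 0, "fingers": 0.8},
  {"x": 0, "y": 0, "z": -0.1, "spin": 0, "fingers": 0.8},
  {"x": 0, "y": 0, "z": -0.16, "spin": 0, "fingers": 0.8},
  {"x": -0.02, "y": 0, "z": -0.21, "spin": 0, "fingers": 0.8},
  {"x": -0.04, "y": 0, "z": -0.24, "spin": 0, "fingers": 0.8},
])

```text
time_s: 41.68
tcp_pos: [0.52, 0.2029, 0.3431]
eef_rot: [-179.8, 0.1, -90.4]
contact_force: [0.4, 0.4, -0.2]
gripper_width: 0.0789
gripper_force: 0.0
```

Request:
drive_tool([
  {"x": 0, "y": 0, "z": 0, "spin": 0.16, "fingers": 0.4},
  {"x": 0, "y": 0, "z": 0, "spin": 0.34, "fingers": 0.4},
  {"x": 0, "y": 0, "z": 0, "spin": 0.52, "fingers": 0.4},
  {"x": 0, "y": 0, "z": 0, "spin": 0.7, "fingers": 0.4},
  {"x": 0, "y": 0, "z": 0, "spin": 0.88, "fingers": 0.4},
  {"x": 0, "y": 0, "z": 0, "spin": 1.06, "fingers": 0.4},
  {"x": 0, "y": 0, "z": 0, "spin": 1.24, "fingers": 0.4},
  {"x": 0, "y": 0, "z": 0, "spin": 1.42, "fingers": 0.4},
  {"x": 0, "y": 0, "z": 0, "spin": 1.58, "fingers": 0.4},
  {"x": 0, "y": 0, "z": 0, "spin": 1.6, "fingers": 0.4},
])

```text
time_s: 42.92
tcp_pos: [0.5196, 0.2025, 0.3395]
eef_rot: [180.0, 0.0, 177.9]
contact_force: [0.9, -0.2, 0.5]
gripper_width: 0.0613
gripper_force: 0.0
```

```bash
python3 go.py .61,.16,.34,178 .621,-.271,.34,178
```

```text
.61,.16,.34,178 -> [-0.092 -0.039 -0.001] spin -0.001
.621,-.271,.34,178 -> [-0.118 -0.47  -0.001] spin -0.001
```

Request:
drive_tool([
  {"x": -0.03, "y": -0.005, "z": 0, "spin": 0, "fingers": 0.45},
  {"x": -0.065, "y": -0.015, "z": 0, "spin": 0, "fingers": 0.45},
  {"x": -0.09, "y": -0.035, "z": 0, "spin": 0, "fingers": 0.45},
  {"x": -0.098, "y": -0.075, "z": 0, "spin": 0, "fingers": 0.45},
  {"x": -0.1, "y": -0.125, "z": 0, "spin": 0, "fingers": 0.45},
  {"x": -0.102, "y": -0.175, "z": 0, "spin": 0, "fingers": 0.45},
  {"x": -0.105, "y": -0.225, "z": 0, "spin": 0, "fingers": 0.45},
  {"x": -0.108, "y": -0.275, "z": 0, "spin": 0, "fingers": 0.45},
  {"x": -0.111, "y": -0.325, "z": 0, "spin": 0, "fingers": 0.45},
  {"x": -0.114, "y": -0.375, "z": 0, "spin": 0, "fingers": 0.45},
])

```text
time_s: 44.18
tcp_pos: [0.6198, -0.1779, 0.3394]
eef_rot: [-180.0, 0.0, 178.1]
contact_force: [0.8, -0.4, -1.0]
gripper_width: 0.0632
gripper_force: 0.0
```

Request:
drive_tool([
  {"x": -0.002, "y": -0.04, "z": 0, "spin": 0, "fingers": 0.45},
  {"x": -0.004, "y": -0.075, "z": 0, "spin": 0, "fingers": 0.45},
  {"x": -0.004, "y": -0.093, "z": 0, "spin": 0, "fingers": 0.45},
  {"x": -0.004, "y": -0.095, "z": 0, "spin": 0, "fingers": 0.45},
  {"x": -0.004, "y": -0.095, "z": 0, "spin": 0, "fingers": 0.45},
])

```text
time_s: 44.8
tcp_pos: [0.6206, -0.2707, 0.3389]
eef_rot: [180.0, 0.0, 178.0]
contact_force: [-1.2, 0.4, -0.7]
gripper_width: 0.0635
gripper_force: 0.0
```

```bash
python3 go.py .621,-.270,.096,178
```

```text
.621,-.270,.096,178 -> [-0.     0.001  0.243] spin -0.0
```

Request:
drive_tool([
  {"x": 0, "y": 0, "z": 0.02, "spin": 0, "fingers": 0.45},
  {"x": 0, "y": 0, "z": 0.06, "spin": 0, "fingers": 0.45},
  {"x": 0, "y": 0, "z": 0.1, "spin": 0, "fingers": 0.45},
  {"x": 0, "y": 0, "z": 0.135, "spin": 0, "fingers": 0.45},
  {"x": 0, "y": 0, "z": 0.165, "spin": 0, "fingers": 0.45},
  {"x": 0, "y": 0, "z": 0.19, "spin": 0, "fingers": 0.45},
  {"x": 0, "y": 0, "z": 0.21, "spin": 0, "fingers": 0.45},
  {"x": 0, "y": 0, "z": 0.228, "spin": 0, "fingers": 0.45},
  {"x": 0, "y": 0, "z": 0.24, "spin": 0, "fingers": 0.45},
  {"x": 0, "y": 0, "z": 0.242, "spin": 0, "fingers": 0.45},
])

```text
time_s: 46.05
tcp_pos: [0.6204, -0.271, 0.0962]
eef_rot: [180.0, -0.1, 178.0]
contact_force: [0.9, -0.2, -0.4]
gripper_width: 0.0635
gripper_force: 0.0
```

Request:
drive_tool([
  {"x": 0, "y": 0, "z": 0, "spin": 0, "fingers": -1},
  {"x": 0, "y": 0, "z": 0, "spin": 0, "fingers": -1},
  {"x": 0, "y": 0, "z": 0, "spin": 0, "fingers": -1},
  {"x": 0, "y": 0, "z": 0, "spin": 0, "fingers": -1},
])

```text
time_s: 46.55
tcp_pos: [0.621, -0.2714, 0.0976]
eef_rot: [-180.0, 0.1, 177.9]
contact_force: [-0.3, 0.8, 3.5]
gripper_width: 0.0471
gripper_force: 25.0
```

Request:
drive_tool([
  {"x": 0, "y": 0, "z": -0.015, "spin": 0, "fingers": -1},
  {"x": 0, "y": 0, "z": -0.045, "spin": 0, "fingers": -1},
  {"x": 0, "y": 0, "z": -0.08, "spin": 0, "fingers": -1},
  {"x": 0, "y": 0, "z": -0.12, "spin": 0, "fingers": -1},
  {"x": 0, "y": 0, "z": -0.16, "spin": 0, "fingers": -1},
  {"x": 0, "y": 0.01, "z": -0.2, "spin": 0, "fingers": -1},
  {"x": 0, "y": 0.03, "z": -0.23, "spin": 0, "fingers": -1},
  {"x": 0, "y": 0.06, "z": -0.24, "spin": 0, "fingers": -1},
  {"x": 0, "y": 0.1, "z": -0.24, "spin": 0, "fingers": -1},
  {"x": 0, "y": 0.14, "z": -0.24, "spin": 0, "fingers": -1},
])

```text
time_s: 47.8
tcp_pos: [0.6251, -0.1304, 0.3376]
eef_rot: [180.0, 0.0, 177.9]
contact_force: [0.6, 0.8, -1.5]
gripper_width: 0.0469
gripper_force: 25.0
```

Request:
drive_tool([
  {"x": 0.001, "y": 0.035, "z": 0, "spin": 0, "fingers": -1},
  {"x": 0.002, "y": 0.07, "z": 0, "spin": 0, "fingers": -1},
  {"x": 0.004, "y": 0.105, "z": 0, "spin": 0, "fingers": -1},
  {"x": 0.005, "y": 0.14, "z": 0, "spin": 0, "fingers": -1},
  {"x": 0.007, "y": 0.175, "z": 0, "spin": 0, "fingers": -1},
  {"x": 0.008, "y": 0.21, "z": 0, "spin": 0, "fingers": -1},
  {"x": 0.01, "y": 0.245, "z": 0, "spin": -0.02, "fingers": -1},
  {"x": 0.013, "y": 0.28, "z": 0, "spin": -0.035, "fingers": -1},
  {"x": 0.03, "y": 0.31, "z": 0, "spin": -0.035, "fingers": -1},
  {"x": 0.055, "y": 0.335, "z": 0, "spin": -0.035, "fingers": -1},
])

```text
time_s: 49.05
tcp_pos: [0.5821, 0.2063, 0.3367]
eef_rot: [-180.0, -0.1, 179.9]
contact_force: [0.1, 0.7, -1.8]
gripper_width: 0.0473
gripper_force: 25.0
```

Request:
drive_tool([
  {"x": 0.03, "y": 0.025, "z": 0, "spin": 0, "fingers": -1},
  {"x": 0.05, "y": 0.038, "z": 0, "spin": -0.1, "fingers": -1},
  {"x": 0.053, "y": 0.04, "z": 0, "spin": -0.25, "fingers": -1},
  {"x": 0.053, "y": 0.04, "z": 0, "spin": -0.4, "fingers": -1},
  {"x": 0.053, "y": 0.04, "z": 0, "spin": -0.55, "fingers": -1},
  {"x": 0.053, "y": 0.04, "z": 0, "spin": -0.7, "fingers": -1},
  {"x": 0.053, "y": 0.04, "z": 0, "spin": -0.85, "fingers": -1},
  {"x": 0.053, "y": 0.04, "z": 0, "spin": -1.0, "fingers": -1},
  {"x": 0.053, "y": 0.04, "z": 0, "spin": -1.15, "fingers": -1},
  {"x": 0.053, "y": 0.04, "z": 0, "spin": -1.3, "fingers": -1},
])

```text
time_s: 50.3
tcp_pos: [0.5295, 0.245, 0.3374]
eef_rot: [180.0, -0.0, -105.3]
contact_force: [0.2, -0.4, -2.6]
gripper_width: 0.0477
gripper_force: 25.0
```

```bash
python3 go.py .5076,.2517,.34,-90 .5076,.2517,.099,-90
```

```text
.5076,.2517,.34,-90 -> [-0.001  0.023 -0.003] spin -0.267
.5076,.2517,.099,-90 -> [-0.001  0.023  0.238] spin -0.267
```

Request:
drive_tool([
  {"x": 0, "y": 0.008, "z": 0, "spin": -0.14, "fingers": -1},
  {"x": -0.001, "y": 0.021, "z": 0.01, "spin": -0.26, "fingers": -1},
  {"x": -0.001, "y": 0.023, "z": 0.04, "spin": -0.267, "fingers": -1},
  {"x": -0.001, "y": 0.023, "z": 0.08, "spin": -0.267, "fingers": -1},
  {"x": -0.001, "y": 0.023, "z": 0.12, "spin": -0.267, "fingers": -1},
  {"x": -0.001, "y": 0.023, "z": 0.16, "spin": -0.267, "fingers": -1},
  {"x": -0.001, "y": 0.023, "z": 0.195, "spin": -0.267, "fingers": -1},
  {"x": -0.001, "y": 0.023, "z": 0.22, "spin": -0.267, "fingers": -1},
  {"x": -0.001, "y": 0.023, "z": 0.233, "spin": -0.267, "fingers": -1},
  {"x": -0.001, "y": 0.023, "z": 0.235, "spin": -0.267, "fingers": -1},
])

```text
time_s: 51.55
tcp_pos: [0.5079, 0.2524, 0.1017]
eef_rot: [180.0, -0.0, -90.3]
contact_force: [0.2, 0.3, -1.5]
gripper_width: 0.0477
gripper_force: 25.0
```

Request:
drive_tool([
  {"x": 0, "y": 0, "z": 0.002, "spin": 0, "fingers": -1},
  {"x": 0, "y": 0, "z": 0.003, "spin": 0, "fingers": -1},
  {"x": 0, "y": 0, "z": 0.003, "spin": 0, "fingers": -1},
])

```text
time_s: 51.92
tcp_pos: [0.5084, 0.2529, 0.0996]
eef_rot: [-179.9, 0.1, -90.3]
contact_force: [-0.1, 0.1, -0.3]
gripper_width: 0.0473
gripper_force: 25.0
```

Contact made. I release, rise and back away towards the start side.

Request:
drive_tool([
  {"x": 0, "y": 0, "z": 0.001, "spin": 0, "fingers": 0.8},
  {"x": 0, "y": 0, "z": 0.001, "spin": 0, "fingers": 0.8},
  {"x": 0, "y": 0, "z": 0.001, "spin": 0, "fingers": 0.8},
  {"x": 0, "y": 0, "z": 0.001, "spin": 0, "fingers": 0.8},
  {"x": 0, "y": 0, "z": -0.01, "spin": 0, "fingers": 0.8},
  {"x": 0, "y": 0, "z": -0.05, "spin": 0, "fingers": 0.8},
  {"x": 0, "y": 0, "z": -0.1, "spin": 0, "fingers": 0.8},
  {"x": 0, "y": 0, "z": -0.16, "spin": 0, "fingers": 0.8},
  {"x": -0.02, "y": 0.02, "z": -0.2, "spin": 0, "fingers": 0.8},
  {"x": -0.06, "y": 0.05, "z": -0.23, "spin": 0, "fingers": 0.8},
])

```text
time_s: 53.18
tcp_pos: [0.4583, 0.3125, 0.3321]
eef_rot: [-179.9, 0.1, -90.4]
contact_force: [0.5, 1.0, -0.3]
gripper_width: 0.079
gripper_force: 0.0
```

Request:
drive_tool([
  {"x": -0.04, "y": 0.02, "z": 0, "spin": 0, "fingers": 0.8},
  {"x": -0.09, "y": 0.05, "z": 0, "spin": 0, "fingers": 0.8},
  {"x": -0.14, "y": 0.08, "z": 0, "spin": 0, "fingers": 0.8},
  {"x": -0.19, "y": 0.11, "z": 0, "spin": 0, "fingers": 0.8},
  {"x": -0.24, "y": 0.14, "z": 0, "spin": 0, "fingers": 0.8},
  {"x": -0.27, "y": 0.15, "z": 0, "spin": 0, "fingers": 0.8},
  {"x": -0.27, "y": 0.15, "z": 0, "spin": 0, "fingers": 0.8},
  {"x": -0.27, "y": 0.15, "z": 0, "spin": 0, "fingers": 0.8},
])

```text
time_s: 54.18
tcp_pos: [0.3097, 0.5831, 0.3292]
eef_rot: [-180.0, -0.0, -90.3]
contact_force: [0.5, 0.4, 0.8]
gripper_width: 0.0789
gripper_force: 0.0
```

```bash
python3 - <<'E'
from h import *
T,S=Cam("top"),Cam("side")
f=np.zeros((560,800,3),np.uint8);a=cv2.resize(S.im[190:330,140:300],(400,350),interpolation=2);f[:350,:400]=a;b=cv2.resize(T.im[120:240,140:277],(400,350),interpolation=2);f[:350,400:]=b
cv2.imwrite("pics/m10.png",f[:350])
def cl(c,n,P):return min(blobs(masks(c)[n]),key=lambda b:np.hypot(*(b[1]-c.px(P)[0])))[1]
for n,P in(("red",(.5076,.2517,.138)),("blue",(.5192,.1622,.138))):
    d1,d2=T.ray([cl(T,n,P)])[0],S.ray([cl(S,n,P)])[0];t=np.linalg.lstsq(np.c_[d1,-d2],S.e-T.e,rcond=None)[0];print(n,(T.e+d1*t[0]).round(4),(S.e+d2*t[1]).round(4))
E
```

```text
red [0.5086 0.2528 0.135 ] [0.5084 0.2528 0.135 ]
blue [0.5209 0.1623 0.1336] [0.5202 0.1624 0.1334]
```

View pics/m10.png

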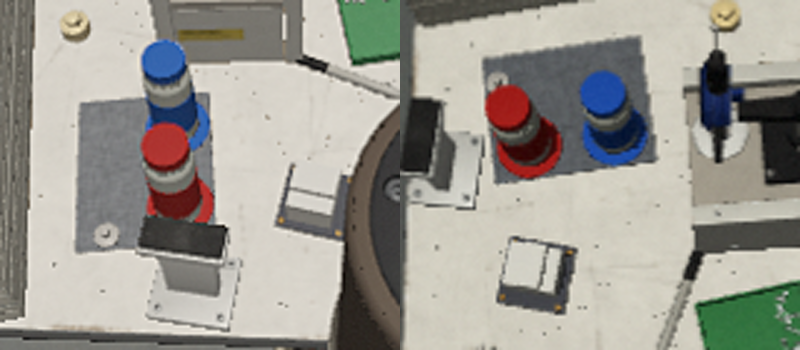

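Both jars stand on their own pads, at (165,165) and (168,90) on the left, each about 1 mm from the pad centre. The block sits on the plate at (312,195), the foot is unmoved at (106,235), and the arm is clear. I hand the job in.

```bash
python3 -c "
from plant import r
print(r.close_job())"
```

```text
the job is handed in; nothing more can be done
None
```

The job is handed in: in the final pictures the setting block stands on the zero plate, both jars are back on their own pads within about 2 mm of centre, and the gauge foot is unmoved; the hand-in returned no verdict.

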